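Seat the lens in the three-jaw mount of the inspection camera

ROBOT

A 6-joint arm with a two-finger parallel gripper is mounted at the origin on the work surface; the furniture and walls round the work are solid. World frame = base frame: x ahead of the robot, y to its left, z up, the work surface at z = 0. Lengths are in m, angles in degrees, forces in N, time in s.
With the tool pointing down it reaches from about 0.4 to 0.825 m from the base axis. Payload 7 kg.
Tool frame: the origin (TCP) lies between the finger pads; the fingertips stand 19 mm ahead of it and the grasp point (between the pads) is the TCP; x points along the fingers, y is the direction in which the jaws open and shut, and the axes are right-handed (so a half turn about x gives the same grasp; the last joint's range is limited). The gripper opens to 88 mm and grips with 3 to 60 N. Pads are 19 mm wide; open, the fingers measure 130 mm over their backs; the gripper's body (78 mm by 193 mm) begins 47 mm behind the grasp point.
Start: joints at [86.58, 20.546, 0.682, 0, -70.136, -16.507], TCP at [0.23, 0.635, 0.246] pointing down, gripper open.
Joint ranges: [-176.03, 176.03], [-82.01, 121.73], [-58.28, 71.71], [-173.87, 95.51], [-174.79, -0.11], [-173.66, 173.66]. Speed limits (degrees/s): [136.94, 136.94, 172.46, 180, 180, 180].

INTERFACE

Orientations are given as [roll, pitch, yaw] about the fixed x, y, z axes, in that order (R = Rz(yaw) Ry(pitch) Rx(roll)).
In Python, from plant import * gives the robot as it stands.
- The arm moves only by the tool step_arm, never from a script. Its argument "steps" is a list of rows, each a list of 2 entries, a list of its own where there are three numbers: the shift along the tool's x, y, z in units of 0.02 m (1.0 is 0.02 m), then the turn about the tool's x in units of 6 degrees (1.0 is 6 degrees). A call has 1 to 20 rows; each row shifts and turns the commanded pose from where the row before left it, along the tool's axes as they then stand; what a row does not reach is not made up. A row lasts 1/12 s, in which the tool goes at most 41.7 mm and 7.16 degrees, less where a joint would pass 70% of its speed; a pose out of reach is approached as far as the arm can. A call with a number of a shift or a turn outside -1 to 1 is refused whole. A call with a gripper value outside its range is refused whole. "fingers" is the closure, from 0 (fully open) to 1 (shut), set as the call begins (left out, the last holds). The fingers move at their own pace and stop on an object; "grip_force" is the grip in N (left out, the last holds). Time passes only in rows, so rows that do not move let the fingers close. It gives the time, the measured TCP pose, the force and the opening at its end, in the units of the state.
- get_state(): the state, without advancing time (a new reading comes with each control period).
- capture(name): name is "scene" or "top" or "wrist"; returns the picture (400x640x3 uint8, blue, green, red); there is no depth.
- camera_model(name): a dict with "intrinsics" (3x3 intrinsics, pixels), "rvec" (rotation vector, rad) and "tvec" (3), from world to camera coordinates, as OpenCV has them. Camera axes: x right, y down, z forward; pixel columns grow to the right and rows downward; lengths in m; the calibration is good to about 2 mm. A picture is of the moment at which its call begins: read the wrist's pose just before it. camera_model takes no time and is no camera call; for the wrist camera it gives the pose at the moment of the call.
- close_job(): hands the job in, once; it reports no verdict.
The state is a dict: "time_s": time; "joints": joint angles; "qd": joint speeds; "joint_torque": joint torques, N m; "tcp_pos": TCP position; "eef_rot": TCP orientation; "contact_force": force on the tool from outside, world axes, zero at the start; "moment": the same for the moment, N m; "gripper_width": finger opening in m.
Only numpy, scipy, OpenCV 4.12 (cv2) and the standard library are available. Lean on these libraries where they do the work, as an engineer would, in place of code of your own. Each camera call takes 0.05 s, during which the arm holds its last target.

TASK

Fit the lens from the grey foam pad to the upward-looking inspection camera, barrel up: tuck the edge of its flange under the two fixed jaws, then press the other side down gently, past the sprung jaw, until that snaps over the flange. The lens must lie level and bear on all three seats, be held by all three jaws so that it cannot rock, and be let go; never force it, and leave the other things where they are.

Things in the scene. Friction and masses are not known exactly. Their poses are not given: they have to be found in the camera images.
- mount: Inspection camera, fixed: grey foot plate 124 x 104 x 10 mm, column, round head 92 mm across (pale top) with three jaws. Origin on its axis at table height; z up; x points to the sprung jaw. Three brass seats rise 4 mm from the head, 30 mm from the axis, one by each jaw. Their tops are 46 to 64 mm above the table, as the focus was left: not reported, feel for it. Over 30 N in all on the lens harms it.
- fixed_jaw_side (a point): Point on the foot plate (10 mm above the table), 50 mm from the axis, midway between the two fixed jaws. These, black posts with brass noses, stand 140 deg to either side of mount's x. Noses 14 mm wide, 45 deg bevels above and below, tip 34 mm from the axis and 10 mm above the seats; jaw tops 16 mm above the seats. A flange lying on the seats, centred, just fits under the bevels.
- sprung_jaw_side (a point): Point on the foot plate (10 mm above the table), 50 mm from the axis, under the sprung all-brass jaw. Nose bevelled 45 deg above and below, tip 33 mm from the axis and 8 mm above the seats, top 15 mm. It yields outwards up to 7.5 mm (2.4 N at rest, plus 400 N/m): the flange cannot drop in flat. Pushing the rim down past it takes 6 to 12 N. Faces are slippery: the spring then centres the lens.
- lens_mid (a point): Lens, 0.14 to 0.24 kg, standing on a 5 mm thick foam pad: a flat round black flange 76 mm across and 6 mm thick, and on it a ribbed barrel 44 mm across and 40 mm tall with the glass on top; 46 mm in all. This point is its centre: on its axis, 23 mm above its underside. z is the lens's axis; its turn does not matter.
- punnet: Clear ribbed punnet with lid, 128 x 130 x 70 mm; leave alone. Origin under its centre.
- marker: Red and white marker pen, 130 mm long, lying; leave alone. Origin under its centre.
- blue_cap: Blue screw cap, 34 mm across, 13 mm tall; leave alone. Origin under its centre.
- cups: White square cup standing on its mouth, 59 x 59 x 88 mm; leave alone. Origin under its centre.

How it is judged (in metres and radians):
At the end, for the whole second after the job is handed in: The lens is released, at rest and level (within 0.03 rad), its axis within 3 mm of the camera's, and its flange bears with more than 0.3 N on each of the three seats and against each of the three jaws. The other things stand where they stood (within 20 mm) (contact force between lens and seat_left above 0.3 N and contact force between lens and seat_right above 0.3 N and contact force between lens and seat_far above 0.3 N and contact force between lens and jaw_left above 0.3 N and contact force between lens and jaw_right above 0.3 N and contact force between lens and jaw_sprung above 0.3 N and angle between lens_mid's own z axis and vertical below 0.03 rad and horizontal distance between lens_mid and mount below 0.003 m and linear speed of lens below 0.01 m/s); the robot touches nothing.
It fails at once if the lens was forced: it bore on the camera with more than 30 N (contact force between lens and mount above 30 N).
It fails at once if another thing was pushed more than 20 mm out of its place (distance of any of punnet, marker, blue_cap, cups from where it was at the start of the episode above 0.02 m).
It also fails if it takes over 54 s, if anything falls off the work surface, if the arm or the gripper's body presses on something with over 40 N, if the wrist force passes 120 N, or if a joint passes its speed limit or range.

## Working session

There is one attempt and no reset: what is moved stays moved. The work goes in short steps, Python scripts to look and compute and a tool call to move; the robot and the scene stay as the last step left them, time stands still between calls to the robot, and variables do not carry over. Pictures are saved under pics/ and viewed, and the job is handed in when it is done.

Besides the shell and the picture viewer there is one more tool, called after "Call:" by a JSON object that holds its "fn" and its "kwargs", one argument or row to a line. step_arm: Moves the arm, as the interface text tells. Its arguments: {"type":"object","properties":{"steps":{"type":"array","items":{"type":"array"}},"fingers":{"type":"number"},"grip_force":{"type":"number"}},"required":["steps"]}

```bash
ls; mkdir -p pics; python3 - <<'E'
from plant import *
import cv2
s=get_state();print(s)
for n in ["scene","top","wrist"]:
    m=camera_model(n);print(n,m)
    cv2.imwrite(f"pics/a_{n}.png",capture(n))
E
```

```text
pics
{'time_s': 0.0, 'joints': array([ 8.65778955e+01,  2.05921634e+01,  6.32856121e-01, -2.04684749e-02,
       -7.01371234e+01, -1.65070524e+01]), 'qd': array([-0.03655752, -0.04709412, -0.02011624,  0.03973393,  0.0255481 ,
        0.14248703]), 'joint_torque': array([-2.18263383e-03, -5.82717276e+01,  2.93053025e+01,  6.99723065e+00,
        6.76953845e-03, -1.62989627e-04]), 'tcp_pos': array([0.22994108, 0.63412245, 0.24460639]), 'eef_rot': array([  95.22416353,   89.90166763, -104.71196416]), 'contact_force': array([ 0.18898036, -0.37436082, -0.40069222]), 'moment': array([ 0.0069917 , -0.01719921, -0.03536429]), 'gripper_width': 0.0875279413464224}
scene {'intrinsics': array([[372.50407059,   0.        , 325.62728599],
       [  0.        , 372.50407059, 200.64423554],
       [  0.        ,   0.        ,   1.        ]]), 'rvec': array([ 2.21076312, -0.63149325,  0.27556771]), 'tvec': array([-0.3531295 ,  0.1963552 ,  0.98223977])}
top {'intrinsics': array([[435.89631875,   0.        , 319.77930939],
       [  0.        , 435.89631875, 196.06966206],
       [  0.        ,   0.        ,   1.        ]]), 'rvec': array([ 2.13833224, -2.13403108,  0.14305083]), 'tvec': array([0.02821846, 0.4314102 , 1.21997973])}
wrist {'intrinsics': array([[308.31049158,   0.        , 316.79602662],
       [  0.        , 308.31049158, 200.69011684],
       [  0.        ,   0.        ,   1.        ]]), 'rvec': array([-1.68553887,  2.40457042,  0.38048818]), 'tvec': array([ 0.67570662, -0.03862558,  0.3915521 ])}
```

View pics/a_scene.png

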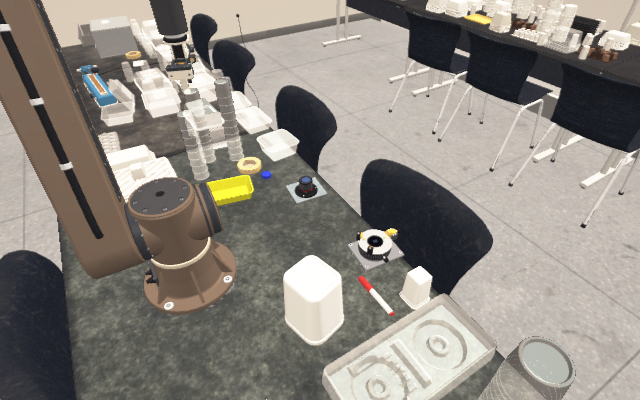

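View pics/a_top.png

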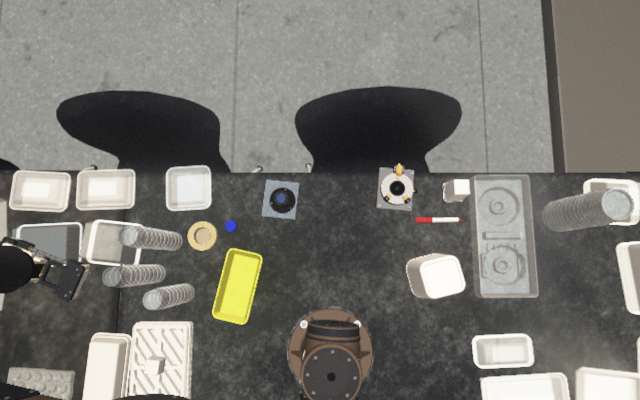

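View pics/a_wrist.png

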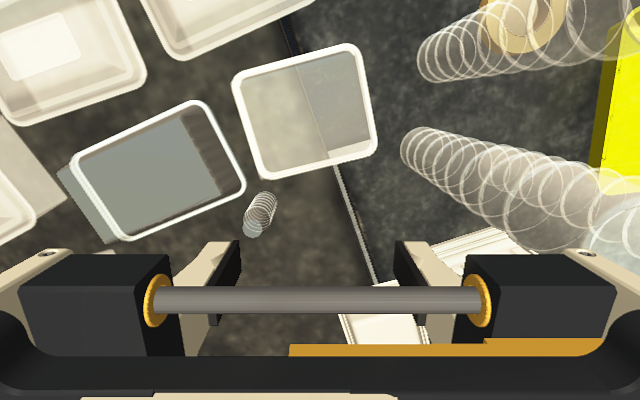

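The top view shows the lens on its pad near (281,199), and the mount near (397,188) with its sprung (brass) jaw pointing up in the image near (399,169). I'll zoom in on both.

```bash
cat > h.py <<'E'
import numpy as np, cv2
from plant import *
def cam(n): 
    m=camera_model(n); return m["intrinsics"],cv2.Rodrigues(m["rvec"])[0],np.array(m["tvec"]).ravel()
def back(n,uv,z,m=None):
    K,R,t=m or cam(n); d=R.T@np.linalg.solve(K,[uv[0],uv[1],1.]); c=-R.T@t
    return c+d*(z-c[2])/d[2]
def proj(n,p,m=None):
    K,R,t=m or cam(n); q=K@(R@np.asarray(p,float)+t); return q[:2]/q[2]
E
python3 - <<'E'
from h import *
i=cv2.imread("pics/a_top.png")
a=cv2.resize(i[165:235,250:320],(400,400),interpolation=cv2.INTER_CUBIC)
b=cv2.resize(i[150:220,362:432],(400,400),interpolation=cv2.INTER_CUBIC)
cv2.imwrite("pics/b.png",np.hstack([a,b]))
i=cv2.imread("pics/a_scene.png")
a=cv2.resize(i[165:215,275:340],(520,400),interpolation=cv2.INTER_CUBIC)
cv2.imwrite("pics/b2.png",cv2.resize(i[215:275,340:415],(750,600),interpolation=cv2.INTER_CUBIC))
for uv in [(281,199),(397,188)]: print(back("top",uv,0.05))
E
```

```text
[0.42023709 0.13870242 0.05      ]
[ 0.45202338 -0.18991854  0.05      ]
```

View pics/b.png

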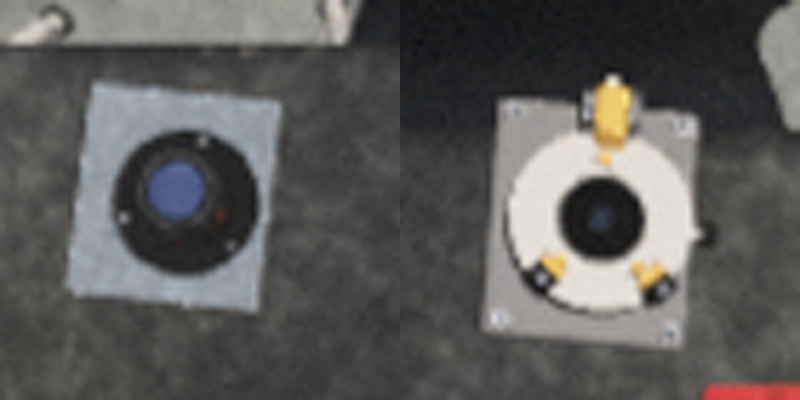

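View pics/b2.png

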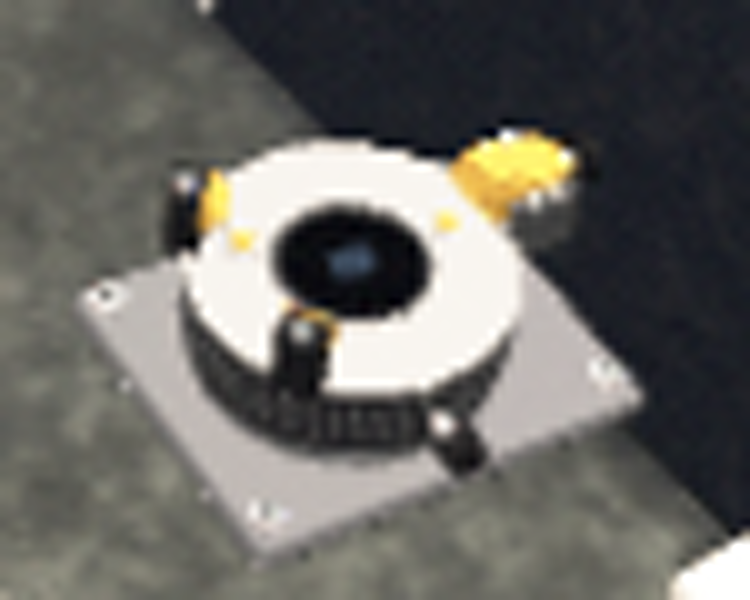

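Both pictures are clear. Now I'll fit the lens and mount poses properly and measure the spiral stacks that are in the arm's way.

```bash
python3 - <<'E'
from h import *
K,R,t=cam("top");print("topcam",-R.T@t); K,R,t=cam("scene");print("scene",-R.T@t)
f=lambda u,v,ox,oy:(ox+u*70/400-.0,oy+v*70/400)
T=lambda u,v:(250+u*.175-.4,165+v*.175-.4)
M=lambda u,v:(362+(u-400)*.175-.4,150+v*.175-.4)
print("flange c",back("top",T(186,201),.011),"w",back("top",T(112,201),.011)-back("top",T(259,201),.011))
print("glass c",back("top",T(177,190),.051))
print("pad", [back("top",T(*p),.005)[:2].round(4) for p in [(93,82),(281,102),(257,312),(67,292)]])
print("foot", [back("top",M(*p),.010)[:2].round(4) for p in [(500,98),(698,117),(682,348),(484,328)]])
for z in (.042,.05,.06):print("head",z,back("top",M(600,220),z)," w",back("top",M(507,220),z)-back("top",M(694,220),z))
S=lambda u,v:(340+u*.1-.4,215+v*.1-.4)
# foot from scene
print("foot s",[back("scene",S(*p),.010)[:2].round(4) for p in [(80,298),(645,395),(262,555)]])
for z in (.042,.05,.06):print("head s",z,back("scene",S(351,268),z))
# towers
for b,tp in [((180,238),(125,235)),((165,270),(105,277)),((192,293),(147,300))]:
    B=back("top",b,0); 
    # height where top point column is over B
    hs=np.linspace(0,.6,121); e=[np.linalg.norm(back("top",tp,h)[:2]-B[:2]) for h in hs]; print(B,hs[np.argmin(e)],min(e))
E
```

```text
topcam [0.24452747 0.00886231 1.27097969]
scene [-0.01490125 -0.7125023   0.78750822]
flange c [0.42356329 0.1394442  0.011     ] w [-7.14806155e-05  7.53323857e-02  0.00000000e+00]
glass c [0.42338369 0.13985635 0.051     ]
pad [array([0.4866, 0.1893]), array([0.4761, 0.0917]), array([0.3672, 0.1028]), array([0.3773, 0.2003])]
foot [array([ 0.5224, -0.1453]), array([ 0.5123, -0.2468]), array([ 0.3926, -0.2353]), array([ 0.4027, -0.1351])]
head 0.042 [ 0.45309315 -0.19007676  0.042     ]  w [-4.78478949e-05  9.30638229e-02  0.00000000e+00]
head 0.05 [ 0.45173549 -0.18878178  0.05      ]  w [-4.75364307e-05  9.24580273e-02  0.00000000e+00]
head 0.06 [ 0.45003843 -0.18716304  0.06      ]  w [-4.71471005e-05  9.17007827e-02  2.22044605e-16]
foot s [array([ 0.4037, -0.1357]), array([ 0.5142, -0.2472]), array([ 0.3931, -0.2362])]
head s 0.042 [ 0.4548011  -0.18948152  0.042     ]
head s 0.05 [ 0.44976075 -0.19509402  0.05      ]
head s 0.06 [ 0.44346032 -0.20210964  0.06      ]
[0.31204039 0.43767777 0.        ] 0.34500000000000003 0.012377017222182872
[0.21970857 0.47654653 0.        ] 0.34500000000000003 0.008270290865942978
[0.15498189 0.39503915 0.        ] 0.315 0.007091142332749705
```

```bash
python3 - <<'E'
from h import *
i=cv2.imread("pics/a_scene.png")
cv2.imwrite("pics/c.png",cv2.resize(i[20:220,60:340],(784,560),interpolation=cv2.INTER_CUBIC))
E
```

```text
(no output)
```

View pics/c.png

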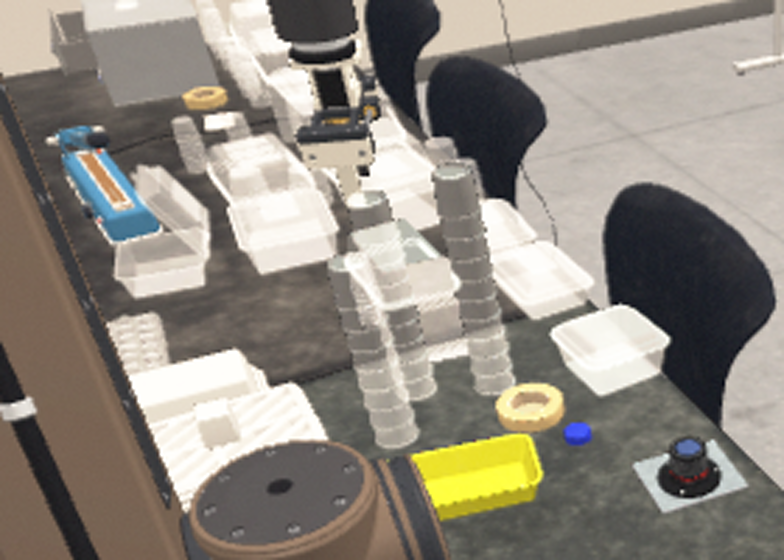

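Poses so far:
- **Lens:** about (0.4235, 0.1395), and the flange width checks out at 75 mm.
- **Mount:** about (0.453, -0.190), yaw about -5°. The head top is near 0.044, so the seats should be near 0.048.

The stacks are about 0.35 tall, so I'll rise before travelling.

```bash
cat >> h.py <<'E'
from scipy.spatial.transform import Rotation as Ro
def Rt(s=None):
    s=s or get_state(); return Ro.from_euler('xyz',s["eef_rot"],degrees=True).as_matrix()
def go(p,yaw=None):
    """units to reach world p; yaw = desired world angle of tool y (mod 180)"""
    s=get_state();R=Rt(s);d=R.T@(np.array(p)-s["tcp_pos"])/.02
    print("tcp",s["tcp_pos"].round(4),"tooly az %.2f"%np.degrees(np.arctan2(R[1,1],R[0,1])),"F",s["contact_force"].round(2),"w %.4f"%s["gripper_width"],"t %.2f"%s["time_s"])
    print("units xyz",d.round(2))
    if yaw is not None:
        a=np.degrees(np.arctan2(R[1,1],R[0,1])); e=(yaw-a+90)%180-90
        print("turn about tool x units",(-e/6).round(2) ,"(",e,"deg ccw)")
    print(R.round(3))
E
python3 -c "
from h import *
go([.44,.14,.45],85)"
```

```text
tcp [0.2299 0.6343 0.2449] tooly az -109.93 F [ 0.01 -0.17 -0.54] w 0.0876 t 0.15
units xyz [-10.23  19.67 -18.3 ]
turn about tool x units -2.49 ( 14.93014600964085 deg ccw)
[[-0.    -0.341 -0.94 ]
 [-0.001 -0.94   0.341]
 [-1.     0.001 -0.   ]]
```

Call:
{"fn": "step_arm", "kwargs": {
  "steps": [
    [[-1,0,0],-0.25],
    [[-1,0,0],-0.25],
    [[-1,0,0],-0.25],
    [[-1,0,0],-0.25],
    [[-1,0,0],-0.25],
    [[-1,0,0],-0.25],
    [[-1,0,0],-0.25],
    [[-1,0,0],-0.25],
    [[-1,0,0],-0.25],
    [[-1,0,0],-0.25],
    [[0,0,0],0]
  ],
  "fingers": 0
}}

```text
time_s: 1.07
tcp_pos: [0.2307, 0.6351, 0.45]
eef_rot: [-104.6, 89.7, 70.5]
contact_force: [-0.4, -0.4, 0.5]
gripper_width: 0.087
```

```bash
python3 -c "
from h import *
go([.41,.14,.45],85)"
```

```text
tcp [0.2307 0.6351 0.45  ] tooly az -94.85 F [-0.45 -0.35  0.53] w 0.0870 t 1.07
units xyz [ -0.12  23.91 -11.03]
turn about tool x units 0.03 ( -0.15369814022324135 deg ccw)
[[ 0.002 -0.084 -0.996]
 [ 0.005 -0.996  0.084]
 [-1.    -0.006 -0.001]]
```

Call:
{"fn": "step_arm", "kwargs": {
  "steps": [
    [[0,1,-0.5],0],
    [[0,1,-0.5],0],
    [[0,1,-0.5],0],
    [[0,1,-0.5],0],
    [[0,1,-0.5],0],
    [[0,1,-0.5],0],
    [[0,1,-0.5],0],
    [[0,1,-0.5],0],
    [[0,1,-0.5],0],
    [[0,1,-0.5],0],
    [[0,1,-0.5],0],
    [[0,1,-0.5],0],
    [[0,1,-0.5],0],
    [[0,1,-0.5],0],
    [[0,1,-0.5],0],
    [[0,1,-0.5],0],
    [[0,1,-0.5],0],
    [[0,1,-0.5],0],
    [[0,1,-0.5],0],
    [[0,1,-0.5],0]
  ]
}}

```text
time_s: 2.73
tcp_pos: [0.395, 0.2177, 0.4453]
eef_rot: [4.9, 90.0, 179.9]
contact_force: [-0.1, 0.8, -0.2]
gripper_width: 0.0876
```

```bash
python3 -c "
from h import *
go([.42,.14,.20],85)
cv2.imwrite('pics/d.png',capture('wrist'))"
```

```text
tcp [0.395  0.2177 0.4453] tooly az -94.93 F [-0.1   0.83 -0.16] w 0.0876 t 2.73
units xyz [12.26  3.76 -1.58]
turn about tool x units 0.01 ( -0.06737566558939534 deg ccw)
[[-0.    -0.086 -0.996]
 [ 0.    -0.996  0.086]
 [-1.     0.     0.   ]]
```

View pics/d.png

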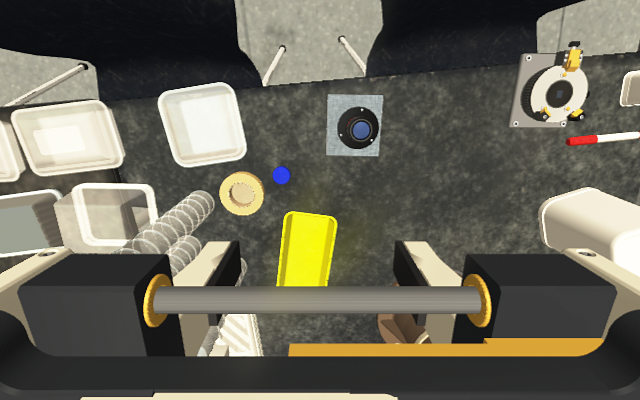

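Call:
{"fn": "step_arm", "kwargs": {
  "steps": [
    [[0.4,1,0],0],
    [[0.4,1,0],0],
    [[0.4,1,0],0],
    [[0.4,1,0],0],
    [[0.4,1,0],0],
    [[0.4,1,0],0],
    [[0.4,1,0],0],
    [[0.4,1,0],0],
    [[0.4,1,0],0],
    [[0.4,1,0],0],
    [[0.4,1,0],0],
    [[0.4,1,0],0],
    [[0.4,1,0],0],
    [[0.4,1,0],0],
    [[0.4,1,-0.4],0],
    [[0.4,1,-0.4],0],
    [[0.4,1,-0.4],0],
    [[0.4,1,-0.4],0],
    [[0.4,1,-0.4],0],
    [[0.4,1,-0.4],0]
  ]
}}

```text
time_s: 4.45
tcp_pos: [0.4083, -0.1849, 0.2848]
eef_rot: [-48.8, 90.0, 126.3]
contact_force: [0.2, 0.6, -0.2]
gripper_width: 0.088
```

Call:
{"fn": "step_arm", "kwargs": {
  "steps": [
    [[0.2,0.2,0],0],
    [[0,0,0],0],
    [[0,0,0],0]
  ]
}}

```text
time_s: 4.7
tcp_pos: [0.4076, -0.1878, 0.2812]
eef_rot: [-0.6, 89.9, 174.4]
contact_force: [-0.1, 0.4, -0.1]
gripper_width: 0.0872
```

```bash
python3 -c "
from h import *
go([.43,-.19,.20],85)
m=camera_model('wrist');np.save('m1.npy',m,allow_pickle=True);print(m)
K,R,t=cam('wrist');print(-R.T@t,R)
cv2.imwrite('pics/e.png',capture('wrist'))"
```

```text
tcp [ 0.4076 -0.1878  0.2812] tooly az -95.00 F [-0.11  0.35 -0.09] w 0.0872 t 4.70
units xyz [ 4.06  0.01 -1.13]
turn about tool x units 0.0 ( -0.0035695064764809104 deg ccw)
[[-0.001 -0.087 -0.996]
 [ 0.    -0.996  0.087]
 [-1.    -0.     0.001]]
{'intrinsics': array([[308.31049158,   0.        , 316.79602662],
       [  0.        , 308.31049158, 200.69011684],
       [  0.        ,   0.        ,   1.        ]]), 'rvec': array([-1.96563247,  2.14488836,  0.34168218]), 'tvec': array([-0.1501308 ,  0.35190268,  0.55692942])}
[ 0.49229763 -0.19398726  0.42018701] [[-8.71361173e-02 -9.96196275e-01 -5.27561181e-04]
 [-9.47051136e-01  8.26731453e-02  3.10256825e-01]
 [-3.09033078e-01  2.75342025e-02 -9.50652631e-01]]
```

View pics/e.png

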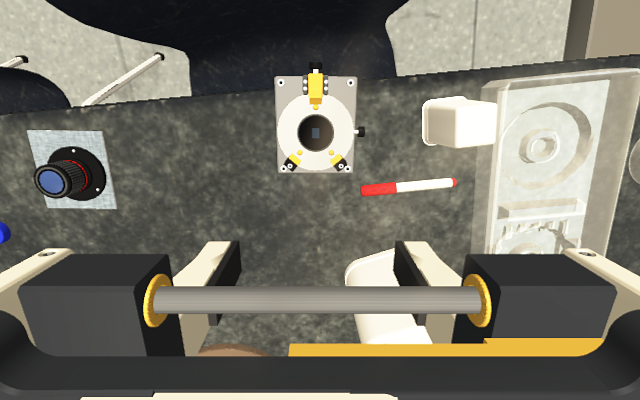

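The mount is at about (316,133) in the wrist view and square to the tool, so its yaw of about -5° holds. I'll zoom and measure with both wrist and scene views.

```bash
python3 -c "
import cv2
i=cv2.imread('pics/e.png');cv2.imwrite('pics/e2.png',cv2.resize(i[60:180,256:376],(600,600),interpolation=cv2.INTER_CUBIC))"
```

```text
(no output)
```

View pics/e2.png

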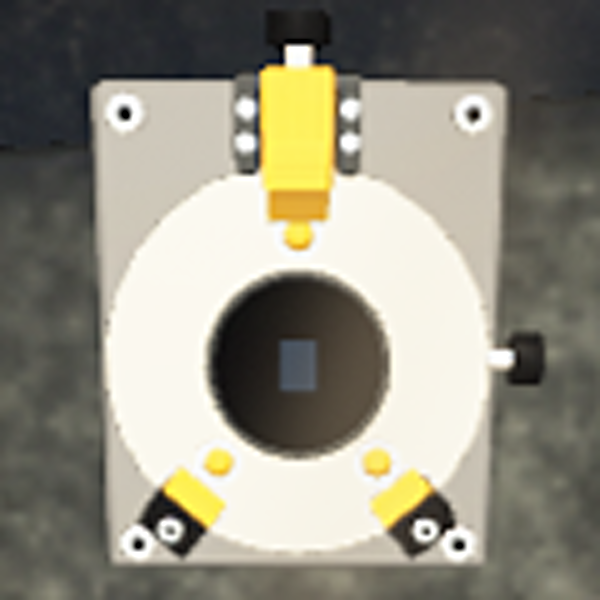

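```bash
python3 - <<'E'
from h import *
from scipy.optimize import least_squares
m=np.load('m1.npy',allow_pickle=True).item(); W=(m["intrinsics"],cv2.Rodrigues(m["rvec"])[0],np.array(m["tvec"]).ravel())
top=cam("top");sc=cam("scene")
w=lambda u,v:np.array([256+u/5-.4,60+v/5-.4]); M=lambda u,v:np.array([362+(u-400)*.175-.4,150+v*.175-.4]); S=lambda u,v:np.array([340+u*.1-.4,215+v*.1-.4])
obs=[(W,w(299,236),0,30,0),(W,w(377,462),-140,30,0),(W,w(219,462),140,30,0),
 (top,M(605,159),0,30,0),(sc,S(447,222),0,30,0),(sc,S(243,240),140,30,0)]
def P(p,a,r,z):
    A=np.radians(a)+p[2];return [p[0]+r/1e3*np.cos(A),p[1]+r/1e3*np.sin(A),p[3]+z/1e3]
def ex(mm,p,off): # head circle extents
    a=np.arange(0,360,2); q=np.array([proj("",P(p,x,46,-4),mm) for x in a]); return q
def res(p,o=obs,head=True):
    r=[(proj("",P(p,a,rr,z),mm)-uv) for mm,uv,a,rr,z in o]
    if head:
        q=ex(W,p,0); r.append(np.array([q[:,0].min()-w(105,0)[0],q[:,0].max()-w(493,0)[0]]));r.append(np.array([q[:,1].max()-w(0,552)[1]]))
        q=ex(top,p,0); r.append(np.array([q[:,0].min()-M(507,0)[0],q[:,0].max()-M(694,0)[0],q[:,1].max()-M(0,312)[1]]))
        q=ex(sc,p,0); r.append(np.array([q[:,0].min()-S(183,0)[0],q[:,0].max()-S(524,0)[0],q[:,1].max()-S(0,398)[1]]))
    return np.concatenate(r)
for o,h in((obs,True),(obs[:3],False),(obs,False)):
    f=least_squares(res,[.453,-.19,-.09,.05],args=(o,h),x_scale=[.01,.01,.1,.01]);print(f.x[:2].round(4),np.degrees(f.x[2]).round(2),f.x[3].round(4),f.fun.round(1))
for p in [(92,82),(507,85),(487,563),(112,563)]: print(back("",w(*p),.01,W).round(4))
# lens in wrist
E
```

```text
[ 0.4553 -0.189 ] -5.45 0.0454 [ 0.3 -0.1  0.2  0.3  0.1  0.1 -0.3 -0.6 -0.1 -0.1 -0.  -0.1  0.7 -0.5
  0.1 -0.3 -0.7 -0.8 -0.2 -0.2 -0.1]
[ 0.4552 -0.1887] -5.25 0.043 [-0.  -0.  -0.   0.1  0.1 -0.1]
[ 0.4553 -0.1888] -5.46 0.0446 [ 0.1 -0.1  0.1  0.2  0.  -0.  -0.4 -0.5 -0.2  0.1 -0.1  0.1]
[ 0.5251 -0.1435  0.01  ]
[ 0.5155 -0.2457  0.01  ]
[ 0.3952 -0.2346  0.01  ]
[ 0.4041 -0.1331  0.01  ]
```

Mount fit: (0.455, -0.189), yaw -5.3°, seats about 0.046, with residuals under 1 px. Next I'll go over the lens.

Call:
{"fn": "step_arm", "kwargs": {
  "steps": [
    [[0,-1,-0.1],0],
    [[0,-1,-0.1],0],
    [[0,-1,-0.1],0],
    [[0,-1,-0.1],0],
    [[0,-1,-0.1],0],
    [[0,-1,-0.1],0],
    [[0,-1,-0.1],0],
    [[0,-1,-0.1],0],
    [[0,-1,-0.1],0],
    [[0,-1,-0.1],0],
    [[0,-1,-0.1],0],
    [[0,-1,-0.1],0],
    [[0,-1,0.1],0],
    [[0,-1,0.1],0],
    [[0,-1,0.1],0],
    [[0,-1,0.1],0],
    [[0,-0.4,0],0],
    [[0,0,0],0],
    [[0,0,0],0]
  ]
}}

```text
time_s: 6.33
tcp_pos: [0.4518, 0.1382, 0.2819]
eef_rot: [-137.8, 90.0, 37.4]
contact_force: [-0.8, 0.3, -0.1]
gripper_width: 0.0875
```

```bash
python3 -c "
from h import *
go([.4235,.1395,.10],84.7)
m=camera_model('wrist');np.save('m2.npy',m,allow_pickle=True)
i=capture('wrist');cv2.imwrite('pics/f0.png',i);cv2.imwrite('pics/f.png',cv2.resize(i[60:220,230:430],(750,600),interpolation=cv2.INTER_CUBIC))"
```

```text
tcp [0.4518 0.1382 0.2819] tooly az -94.81 F [-0.77  0.33 -0.15] w 0.0875 t 6.33
units xyz [9.1  0.06 1.42]
turn about tool x units 0.08 ( -0.48571947686400563 deg ccw)
[[ 0.    -0.084 -0.996]
 [ 0.    -0.996  0.084]
 [-1.    -0.    -0.   ]]
```

View pics/f.png

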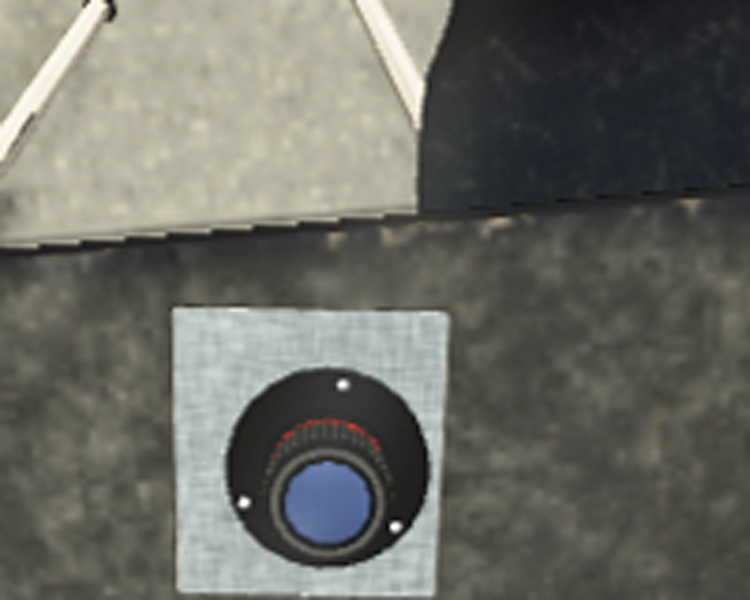

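```bash
python3 - <<'E'
from h import *
m=np.load('m2.npy',allow_pickle=True).item(); W=(m["intrinsics"],cv2.Rodrigues(m["rvec"])[0],np.array(m["tvec"]).ravel())
w=lambda u,v:np.array([230+u/3.75-.4,60+v/3.75-.4])
print(back("",w(328,467),.011,W),back("",w(328,504),.051,W))
print(back("",w(227,467),.011,W)-back("",w(429,467),.011,W))
go([.4245,.140,.10],84.7)
E
```

```text
[0.42745074 0.14136954 0.011     ] [0.42533623 0.14154655 0.051     ]
[0.00619704 0.07377388 0.        ]
tcp [0.4519 0.1377 0.2818] tooly az -94.87 F [ 0.27  0.68 -0.37] w 0.0876 t 6.38
units xyz [9.09 0.   1.38]
turn about tool x units 0.07 ( -0.4347502793796707 deg ccw)
[[ 0.    -0.085 -0.996]
 [ 0.    -0.996  0.085]
 [-1.    -0.    -0.   ]]
```

Call:
{"fn": "step_arm", "kwargs": {
  "steps": [
    [[0.9,0,0.14],0.07],
    [[0.9,0,0.14],0],
    [[0.9,0,0.14],0],
    [[0.9,0,0.14],0],
    [[0.9,0,0.14],0],
    [[0.9,0,0.14],0],
    [[0.9,0,0.14],0],
    [[0.9,0,0.14],0],
    [[0.9,0,0.14],0],
    [[0.9,0,0.1],0],
    [[0,0,0],0],
    [[0,0,0],0]
  ]
}}

```text
time_s: 7.38
tcp_pos: [0.4249, 0.1392, 0.1015]
eef_rot: [55.5, 89.9, -129.9]
contact_force: [-0.3, 0.2, -0.1]
gripper_width: 0.0875
```

```bash
python3 -c "
from h import *
go([.425,.1405,.038],84.7)
cv2.imwrite('pics/g.png',capture('wrist'));cv2.imwrite('pics/g2.png',cv2.resize(capture('scene')[120:220,250:360],(660,600),interpolation=cv2.INTER_CUBIC))"
```

```text
tcp [0.4249 0.1392 0.1015] tooly az -95.37 F [-0.26  0.17 -0.07] w 0.0875 t 7.38
units xyz [ 3.17 -0.07 -0.  ]
turn about tool x units -0.01 ( 0.06976679500155569 deg ccw)
[[-0.001 -0.094 -0.996]
 [-0.001 -0.996  0.094]
 [-1.     0.002  0.001]]
```

View pics/g.png

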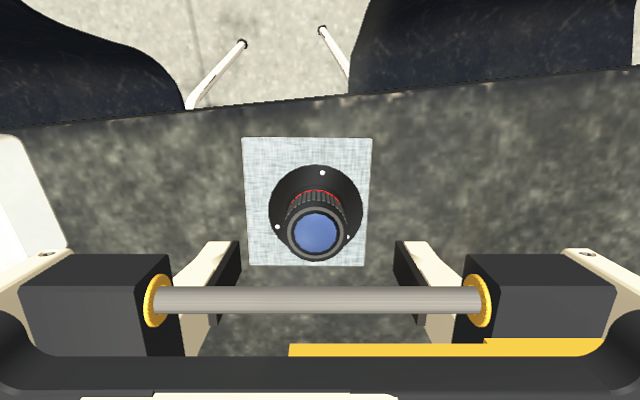

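View pics/g2.png

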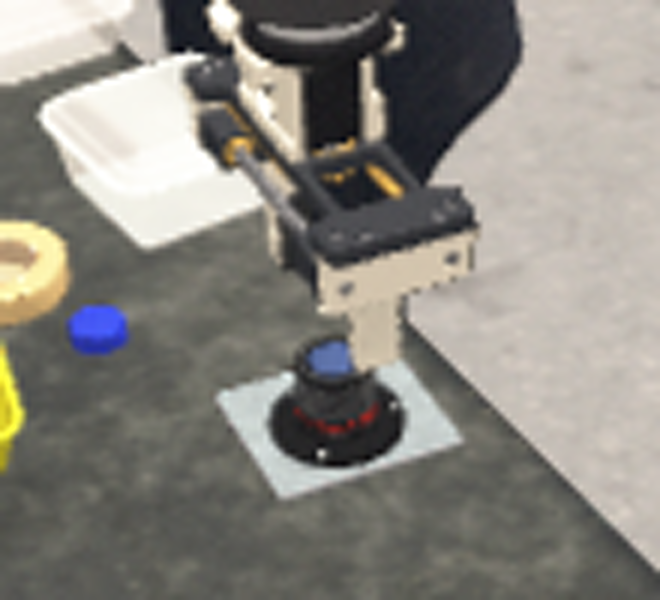

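The lens sits centred between the fingers in both views. Descending to grasp.

Call:
{"fn": "step_arm", "kwargs": {
  "steps": [
    [[0.8,0,0],0],
    [[0.8,0,0],0],
    [[0.8,0,0],0],
    [[0.7,0,0],0],
    [[0,0,0],0],
    [[0,0,0],0]
  ]
}}

```text
time_s: 7.98
tcp_pos: [0.4256, 0.1403, 0.0402]
eef_rot: [161.3, 90.0, -24.0]
contact_force: [0.5, -0.9, 0.3]
gripper_width: 0.0881
```

Call:
{"fn": "step_arm", "kwargs": {
  "steps": [
    [[0,0,0],0],
    [[0,0,0],0],
    [[0,0,0],0],
    [[0,0,0],0],
    [[0,0,0],0],
    [[0,0,0],0],
    [[0,0,0],0],
    [[0,0,0],0]
  ],
  "fingers": 1,
  "grip_force": 12
}}

```text
time_s: 8.65
tcp_pos: [0.4251, 0.1402, 0.0396]
eef_rot: [143.9, 90.0, -41.4]
contact_force: [-1.0, 0.6, 2.4]
gripper_width: 0.0439
```

```bash
python3 -c "
from h import *
go([.425,.1405,.038],84.7)
cv2.imwrite('pics/g3.png',capture('wrist'))
T=capture('top');cv2.imwrite('pics/g4.png',cv2.resize(T[160:240,240:320],(600,600),interpolation=cv2.INTER_CUBIC))"
```

```text
tcp [0.4251 0.1402 0.0396] tooly az -95.34 F [-0.98  0.63  2.42] w 0.0439 t 8.65
units xyz [ 0.08 -0.02  0.01]
turn about tool x units -0.01 ( 0.04364592399343792 deg ccw)
[[ 0.    -0.093 -0.996]
 [-0.    -0.996  0.093]
 [-1.     0.    -0.   ]]
```

View pics/g3.png

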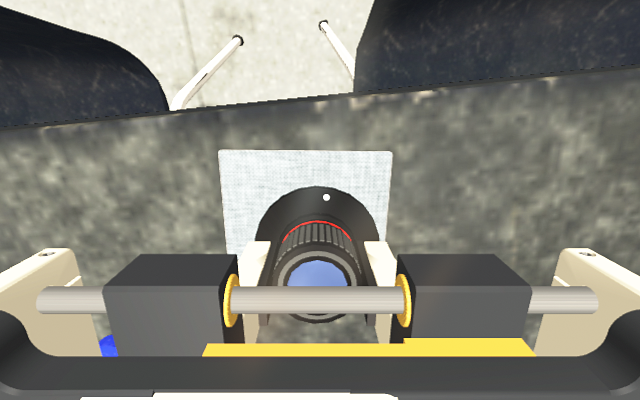

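The lens is gripped at a width of 43.9 mm. Now lift.

Call:
{"fn": "step_arm", "kwargs": {
  "steps": [
    [[-0.2,0,0],0],
    [[-0.4,0,0],0],
    [[-0.7,0,0],0],
    [[-0.9,0,0],0],
    [[-1,0,0],0],
    [[-1,0,0],0],
    [[-0.8,0,0],0],
    [[-0.5,0,0],0],
    [[0,0,0],0],
    [[0,0,0],0],
    [[0,0,0],0]
  ]
}}

```text
time_s: 9.67
tcp_pos: [0.4246, 0.1398, 0.149]
eef_rot: [27.0, 89.9, -158.4]
contact_force: [0.2, -0.2, -1.9]
gripper_width: 0.0436
```

```bash
python3 -c "
from h import *
go([.463,-.190,.15],84.7)
i=capture('scene');cv2.imwrite('pics/i.png',cv2.resize(i[90:230,240:400],(685,600),interpolation=cv2.INTER_CUBIC))"
```

```text
tcp [0.4246 0.1398 0.149 ] tooly az -95.36 F [ 0.23 -0.19 -1.92] w 0.0436 t 9.67
units xyz [-0.05 16.24 -3.46]
turn about tool x units -0.01 ( 0.06486106811422587 deg ccw)
[[-0.001 -0.093 -0.996]
 [-0.    -0.996  0.093]
 [-1.     0.     0.001]]
```

View pics/i.png

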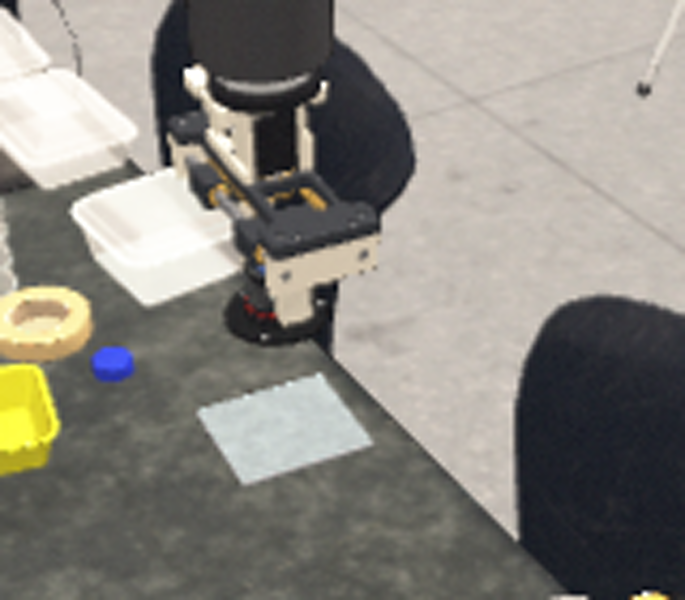

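The lens is off the pad and looks level; its weight reads about 1.9 N. Carrying it over to the mount.

Call:
{"fn": "step_arm", "kwargs": {
  "steps": [
    [[0,0.3,0],0],
    [[0,0.7,0],0],
    [[0,1,-0.2],0],
    [[0,1,-0.2],0],
    [[0,1,-0.2],0],
    [[0,1,-0.2],0],
    [[0,1,-0.2],0],
    [[0,1,-0.3],0],
    [[0,1,-0.3],0],
    [[0,1,-0.3],0],
    [[0,1,-0.3],0],
    [[0,1,-0.3],0],
    [[0,1,-0.3],0],
    [[0,1,-0.3],0],
    [[0,1,-0.2],0],
    [[0,1,-0.16],0],
    [[0,0.7,0],0],
    [[0,0.5,0],0],
    [[0,0,0],0],
    [[0,0,0],0]
  ]
}}

```text
time_s: 11.38
tcp_pos: [0.463, -0.1895, 0.1491]
eef_rot: [-3.4, 89.9, 171.1]
contact_force: [-0.1, 0.2, -2.6]
gripper_width: 0.0438
```

```bash
python3 -c "
from h import *
go([.463,-.190,.12],84.7)
i=capture('scene');cv2.imwrite('pics/j.png',cv2.resize(i[170:290,330:450],(600,600),interpolation=cv2.INTER_CUBIC))
cv2.imwrite('pics/j2.png',capture('wrist'))"
```

```text
tcp [ 0.463  -0.1895  0.1491] tooly az -95.44 F [-0.06  0.17 -2.61] w 0.0438 t 11.38
units xyz [ 1.46  0.03 -0.  ]
turn about tool x units -0.02 ( 0.14224755502846165 deg ccw)
[[-0.001 -0.095 -0.995]
 [ 0.    -0.995  0.095]
 [-1.    -0.     0.001]]
```

View pics/j.png

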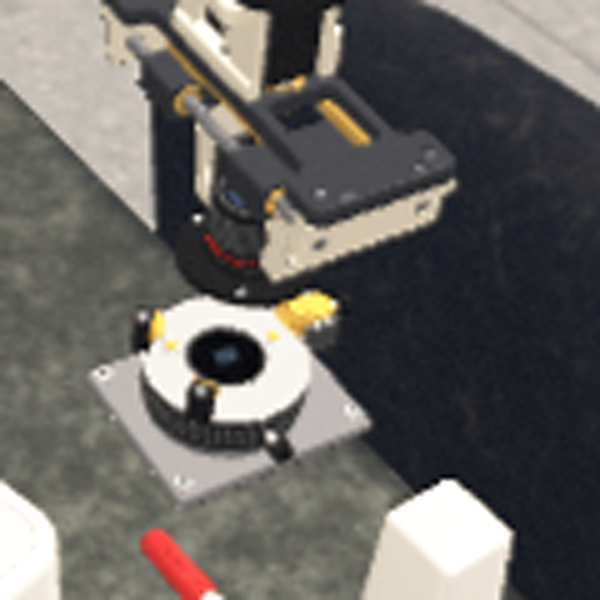

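View pics/j2.png

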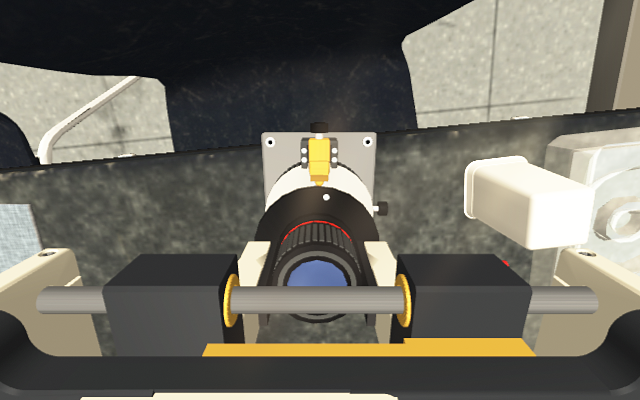

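Call:
{"fn": "step_arm", "kwargs": {
  "steps": [
    [[0.5,0,0],0],
    [[0.6,0,0],0],
    [[0.6,0,0],0],
    [[0.4,0,0],0],
    [[0.15,0,0],0],
    [[0,0,0],0],
    [[0,0,0],0]
  ],
  "grip_force": 7
}}

```text
time_s: 12.07
tcp_pos: [0.464, -0.1887, 0.1046]
eef_rot: [68.5, 90.0, -116.8]
contact_force: [0.1, -0.9, -1.6]
gripper_width: 0.0437
```

Call:
{"fn": "step_arm", "kwargs": {
  "steps": [
    [[0.05,0,0],0],
    [[0.05,0,0],0],
    [[0.05,0,0],0],
    [[0,0,0],0]
  ]
}}

```text
time_s: 12.4
tcp_pos: [0.4638, -0.1889, 0.1017]
eef_rot: [-165.9, 90.0, 8.8]
contact_force: [-0.0, 0.5, -1.5]
gripper_width: 0.0438
```

Call:
{"fn": "step_arm", "kwargs": {
  "steps": [
    [[0.05,0,0],0],
    [[0.05,0,0],0],
    [[0,0,0],0]
  ]
}}

```text
time_s: 12.65
tcp_pos: [0.4637, -0.1889, 0.0994]
eef_rot: [-8.6, 90.0, 166.1]
contact_force: [0.0, 0.3, -2.3]
gripper_width: 0.0436
```

Call:
{"fn": "step_arm", "kwargs": {
  "steps": [
    [[0.05,0,0],0],
    [[0.05,0,0],0],
    [[0,0,0],0]
  ]
}}

```text
time_s: 12.9
tcp_pos: [0.4638, -0.1889, 0.0974]
eef_rot: [48.1, 90.0, -137.3]
contact_force: [-0.0, -0.5, -1.2]
gripper_width: 0.0439
```

Call:
{"fn": "step_arm", "kwargs": {
  "steps": [
    [[0.05,0,0],0],
    [[0.05,0,0],0],
    [[0,0,0],0]
  ]
}}

```text
time_s: 13.15
tcp_pos: [0.464, -0.1889, 0.0956]
eef_rot: [162.6, 90.0, -22.8]
contact_force: [1.3, -0.2, -0.1]
gripper_width: 0.0441
```

```bash
python3 -c "
from h import *
go([.463,-.190,.12],84.7)
print(get_state()['moment'])
i=capture('scene');cv2.imwrite('pics/k.png',cv2.resize(i[190:270,340:420],(600,600),interpolation=cv2.INTER_CUBIC))
cv2.imwrite('pics/k2.png',capture('wrist'))"
```

```text
tcp [ 0.464  -0.1889  0.0956] tooly az -95.34 F [ 1.25 -0.24 -0.09] w 0.0441 t 13.15
units xyz [-1.22  0.06  0.04]
turn about tool x units -0.01 ( 0.04229264747908701 deg ccw)
[[ 0.    -0.093 -0.996]
 [-0.    -0.996  0.093]
 [-1.     0.    -0.   ]]
[-0.1077794   0.00420058  0.01105077]
```

View pics/k.png

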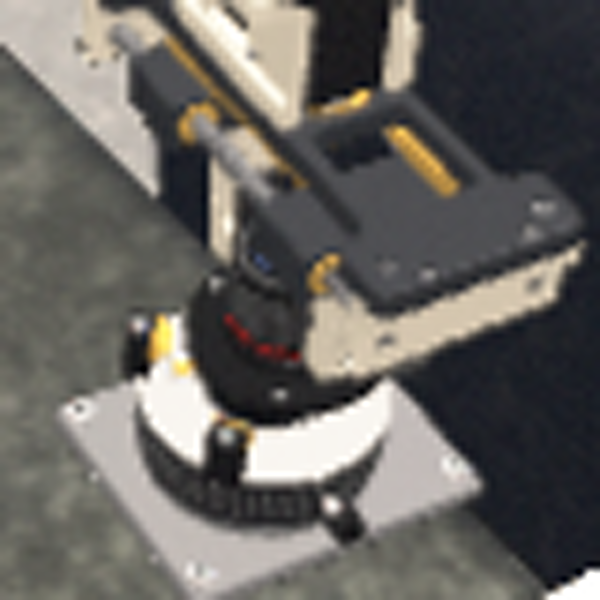

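View pics/k2.png

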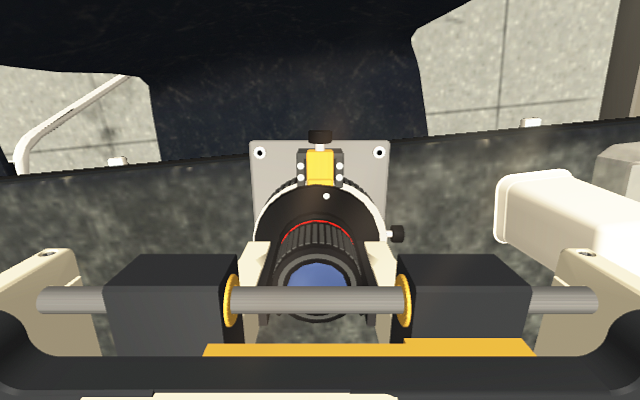

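Contact with the sprung jaw top comes at TCP z of about 0.0956, which puts the seats at about 0.046 and agrees with the vision fit. I'll keep lowering so the lens pivots in the pads, shifting toward the fixed jaws to offset the tilt.

Call:
{"fn": "step_arm", "kwargs": {
  "steps": [
    [[0.05,0,0.04],0],
    [[0.05,0,0.04],0],
    [[0,0,0],0]
  ],
  "grip_force": 5
}}

```text
time_s: 13.5
tcp_pos: [0.4619, -0.1887, 0.0933]
eef_rot: [-14.3, 90.0, 160.3]
contact_force: [-0.8, -0.1, -1.4]
gripper_width: 0.0436
```

Call:
{"fn": "step_arm", "kwargs": {
  "steps": [
    [[0.05,0,0.04],0],
    [[0.05,0,0.04],0],
    [[0,0,0],0]
  ]
}}

```text
time_s: 13.75
tcp_pos: [0.4604, -0.1885, 0.0913]
eef_rot: [-12.1, 90.0, 162.5]
contact_force: [-0.6, 0.4, -1.5]
gripper_width: 0.0438
```

```bash
python3 -c "
from h import *
go([.463,-.190,.12],84.7)
print(get_state()['moment'])
i=capture('scene');cv2.imwrite('pics/l.png',cv2.resize(i[190:270,340:420],(600,600),interpolation=cv2.INTER_CUBIC))
cv2.imwrite('pics/l2.png',capture('wrist'))"
```

```text
tcp [ 0.4604 -0.1885  0.0913] tooly az -95.35 F [-0.56  0.39 -1.47] w 0.0438 t 13.75
units xyz [-1.43  0.06 -0.14]
turn about tool x units -0.01 ( 0.052707202570900336 deg ccw)
[[-0.    -0.093 -0.996]
 [ 0.    -0.996  0.093]
 [-1.    -0.     0.   ]]
[-0.0729205   0.11614926  0.01290347]
```

View pics/l.png

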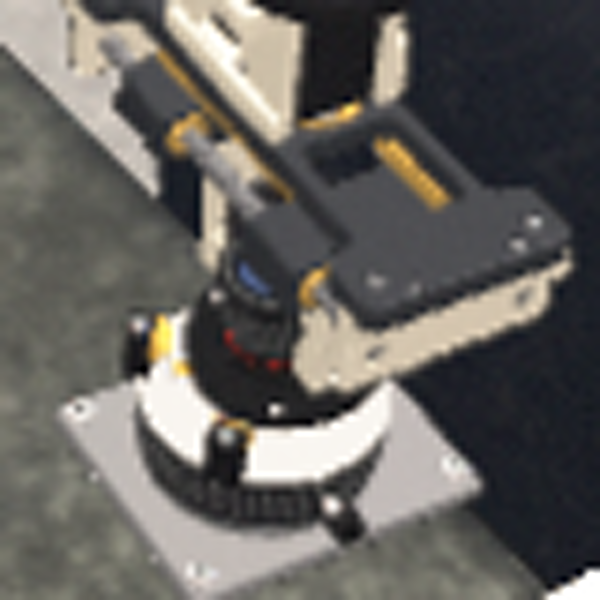

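View pics/l2.png

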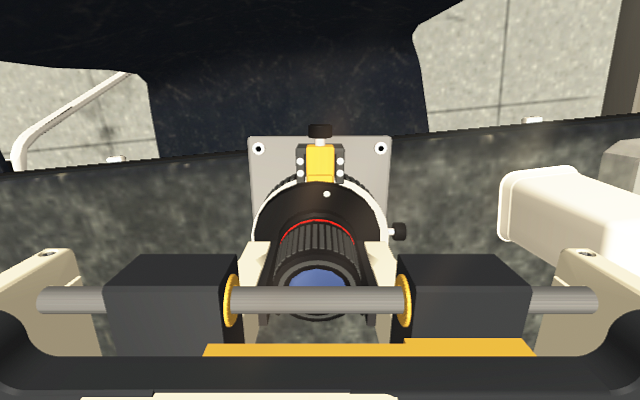

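The lens is pivoting: more of the barrel side shows in the wrist view and the forces are tiny. Continuing.

Call:
{"fn": "step_arm", "kwargs": {
  "steps": [
    [[0.05,0,0.04],0],
    [[0.05,0,0.04],0],
    [[0,0,0],0]
  ]
}}

```text
time_s: 14.1
tcp_pos: [0.4589, -0.1884, 0.0894]
eef_rot: [-16.8, 90.0, 157.8]
contact_force: [0.5, 0.6, 0.9]
gripper_width: 0.0438
```

Call:
{"fn": "step_arm", "kwargs": {
  "steps": [
    [[0.05,0,0.04],0],
    [[0,0,0],0]
  ]
}}

```text
time_s: 14.27
tcp_pos: [0.4586, -0.1885, 0.0888]
eef_rot: [168.2, 89.9, -17.2]
contact_force: [-0.3, -0.8, 2.1]
gripper_width: 0.0439
```

```bash
python3 -c "
from h import *
go([.463,-.190,.12],84.7)
i=capture('scene');a=cv2.resize(i[200:260,345:405],(400,400),interpolation=cv2.INTER_CUBIC)
b=cv2.resize(capture('wrist')[110:330,210:430],(400,400),interpolation=cv2.INTER_CUBIC)
cv2.imwrite('pics/m.png',np.hstack([a,b]))"
```

```text
tcp [ 0.4586 -0.1885  0.0888] tooly az -95.33 F [-0.32 -0.83  2.06] w 0.0439 t 14.27
units xyz [-1.56  0.06 -0.23]
turn about tool x units -0.01 ( 0.03437038742868026 deg ccw)
[[ 0.001 -0.093 -0.996]
 [-0.    -0.996  0.093]
 [-1.     0.    -0.001]]
```

View pics/m.png

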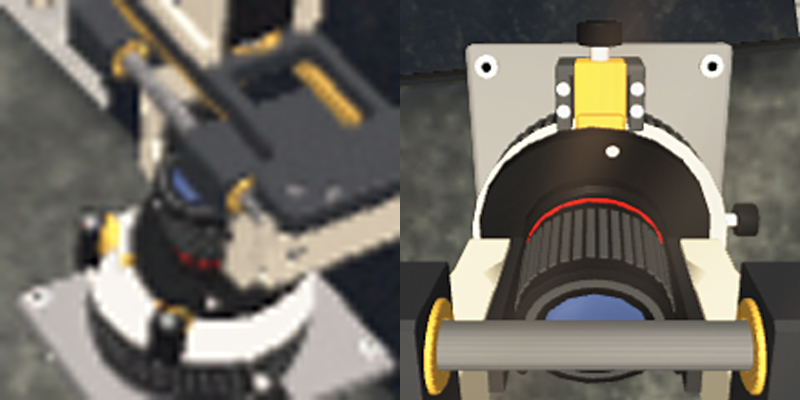

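```bash
python3 - <<'E'
from h import *
b=cv2.resize(cv2.imread('pics/k2.png')[110:330,210:430],(400,400),interpolation=cv2.INTER_CUBIC)
cv2.imwrite('pics/m2.png',b)
s=get_state();R=Rt(s);W=cam('wrist')
ex=-R[:,2]*1.; ex[2]=0; ex/=np.linalg.norm(ex); ey=np.array([-ex[1],ex[0],0])
def pt(th,r,h,az,tcp,g=.0346):
    c,s_=np.cos(th),np.sin(th); az=np.radians(az)
    ax=np.array([-s_,0,c]); u=np.array([c,0,s_])  # lens x, sprung side up
    p=u*r*np.cos(az)+np.array([0,1,0])*r*np.sin(az)+ax*(h-g)
    return tcp+p[0]*ex+p[1]*ey+np.array([0,0,p[2]])
a=np.arange(0,360,3)
for g in (.0346,.0366):
  for th in (0,6,8,10,12,14):
    q=np.array([proj('',pt(np.radians(th),.038,.006,x,s['tcp_pos'],g),W) for x in a])
    k=np.array([proj('',pt(np.radians(th),.022,.046,x,s['tcp_pos'],g),W) for x in a])
    print(g,th,"flange top row %.1f cols %.1f %.1f"%(q[:,1].min(),q[:,0].min(),q[:,0].max()),"barreltop rows %.1f %.1f cols %.1f %.1f"%(k[:,1].min(),k[:,1].max(),k[:,0].min(),k[:,0].max()))
E
```

```text
0.0346 0 flange top row 187.6 cols 255.7 382.1 barreltop rows 244.8 324.5 cols 273.4 365.4
0.0346 6 flange top row 184.7 cols 255.2 382.6 barreltop rows 249.7 323.0 cols 273.5 365.3
0.0346 8 flange top row 183.9 cols 255.1 382.8 barreltop rows 251.4 322.4 cols 273.5 365.3
0.0346 10 flange top row 183.2 cols 254.9 383.0 barreltop rows 253.1 321.8 cols 273.6 365.2
0.0346 12 flange top row 182.6 cols 254.7 383.2 barreltop rows 254.9 321.1 cols 273.6 365.2
0.0346 14 flange top row 182.1 cols 254.4 383.5 barreltop rows 256.8 320.3 cols 273.7 365.1
0.0366 0 flange top row 186.6 cols 256.3 381.5 barreltop rows 242.9 321.8 cols 274.0 364.8
0.0366 6 flange top row 183.4 cols 255.9 382.0 barreltop rows 247.2 320.1 cols 274.0 364.7
0.0366 8 flange top row 182.5 cols 255.7 382.2 barreltop rows 248.8 319.4 cols 274.1 364.7
0.0366 10 flange top row 181.7 cols 255.5 382.4 barreltop rows 250.4 318.7 cols 274.1 364.6
0.0366 12 flange top row 180.9 cols 255.2 382.6 barreltop rows 252.0 317.9 cols 274.1 364.6
0.0366 14 flange top row 180.3 cols 255.0 382.8 barreltop rows 253.7 317.1 cols 274.2 364.6
```

View pics/m2.png

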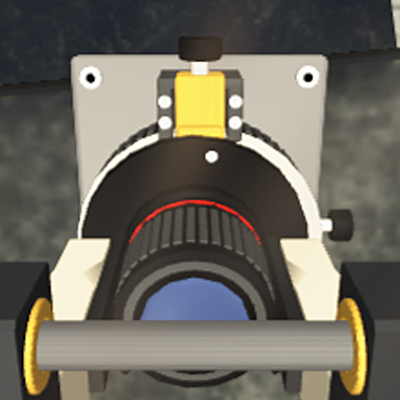

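Compared with the level picture, the barrel-top edge dropped about 10 px, which is a tilt of roughly 12°. So the fixed side is down at seat level. The rim may only just reach the seats, so I'll lift 3 mm, shift 5 mm toward the fixed jaws, then feel down again.

Call:
{"fn": "step_arm", "kwargs": {
  "steps": [
    [[-0.08,0,0],0],
    [[-0.07,0,0],0],
    [[0,0,0.08],0],
    [[0,0,0.09],0],
    [[0,0,0.08],0],
    [[0,0,0],0]
  ],
  "grip_force": 8
}}

```text
time_s: 14.87
tcp_pos: [0.4527, -0.1879, 0.0914]
eef_rot: [-10.6, 90.0, 164.1]
contact_force: [-0.3, -0.1, -2.7]
gripper_width: 0.0438
```

Call:
{"fn": "step_arm", "kwargs": {
  "steps": [
    [[0.05,0,0],0],
    [[0.05,0,0],0],
    [[0,0,0],0]
  ],
  "grip_force": 5
}}

```text
time_s: 15.12
tcp_pos: [0.4531, -0.1879, 0.0893]
eef_rot: [-0.4, 90.0, 174.2]
contact_force: [-0.7, -0.1, -1.7]
gripper_width: 0.0438
```

Call:
{"fn": "step_arm", "kwargs": {
  "steps": [
    [[0.04,0,0],0],
    [[0,0,0],0]
  ]
}}

```text
time_s: 15.28
tcp_pos: [0.4532, -0.1879, 0.0886]
eef_rot: [-1.1, 90.0, 173.5]
contact_force: [-0.6, 0.1, -1.2]
gripper_width: 0.0437
```

```bash
python3 -c "
from h import *
go([.463,-.190,.12],84.7)
i=capture('scene');a=cv2.resize(i[200:260,345:405],(400,400),interpolation=cv2.INTER_CUBIC)
b=cv2.resize(capture('wrist')[110:330,210:430],(400,400),interpolation=cv2.INTER_CUBIC)
cv2.imwrite('pics/n.png',np.hstack([a,b]))"
```

```text
tcp [ 0.4532 -0.1879  0.0886] tooly az -95.35 F [-0.63  0.09 -1.15] w 0.0437 t 15.28
units xyz [-1.57  0.06 -0.5 ]
turn about tool x units -0.01 ( 0.05113000082246799 deg ccw)
[[-0.    -0.093 -0.996]
 [ 0.    -0.996  0.093]
 [-1.    -0.     0.   ]]
```

View pics/n.png

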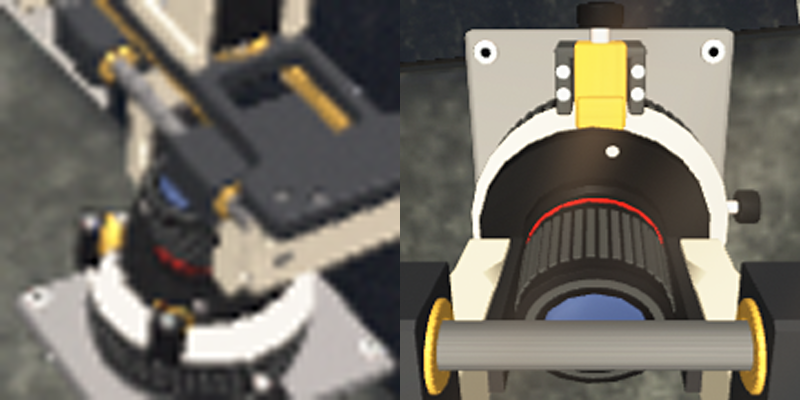

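```bash
python3 - <<'E'
from h import *
W=cam('wrist');a=np.radians(-5.3)
for mx in (.4527,.4552):
  P=lambda x,z:[mx+x/1e3*np.cos(a),-.189+x/1e3*np.sin(a),.046+z/1e3]
  print(mx,[(n,proj('',P(x,z),W)[1].round(1)) for n,x,z in [("nosetip",33,8),("beveltop",40,15)]])
s=get_state();print("rim top row / u", [ (th,round(float(proj('',s['tcp_pos']+[.0346*np.sin(np.radians(th))+.038*np.cos(np.radians(th))-.006*np.sin(np.radians(th)),0,-.0346*np.cos(np.radians(th))+.006*np.cos(np.radians(th))+.038*np.sin(np.radians(th))],W)[1]),1)) for th in (8,10,12)])
E
```

```text
0.4527 [('nosetip', np.float64(193.7)), ('beveltop', np.float64(185.3))]
0.4552 [('nosetip', np.float64(189.6)), ('beveltop', np.float64(181.0))]
rim top row / u [(8, 184.2), (10, 183.5), (12, 182.9)]
```

```bash
python3 - <<'E'
from h import *
m=np.load('m1.npy',allow_pickle=True).item(); W=(m["intrinsics"],cv2.Rodrigues(m["rvec"])[0],np.array(m["tvec"]).ravel())
a=np.radians(-5.3)
P=lambda x,z:[.4552+x/1e3*np.cos(a),-.1887+x/1e3*np.sin(a),.046+z/1e3]
for n,x,z in [("seat",30,0),("nosetip",33,8),("beveltop",40,15),("x45",45,15),("x60",60,15)]:
    q=proj('',P(x,z),W);print(n,(q[1]-60+.4)*5)
W=cam('wrist')
for n,x,z in [("seat",30,0),("nosetip",33,8),("beveltop",40,15),("x45",45,15),("x60",60,15),("foot72",0,0)]:
    q=proj('',P(x,z),W);print(n,(q[1]-110)*400/220)
q=back('',(210+485*.55,110+51*.55),.01,W);print(q)
E
python3 -c "
import cv2
i=cv2.imread('pics/n.png')[:200,500:700];cv2.imwrite('pics/n2.png',cv2.resize(i,(800,800),interpolation=cv2.INTER_CUBIC)[:600])"
```

```text
seat 235.94277918027896
nosetip 222.84398582711648
beveltop 190.05506602097566
x45 166.08996632905556
x60 92.86080911972132
seat 146.88541583245063
nosetip 144.86126478126405
beveltop 129.18149005582066
x45 113.20543477182986
x60 63.48726273995985
foot72 228.30198302668873
[ 0.50254526 -0.30311771  0.01      ]
```

View pics/n2.png

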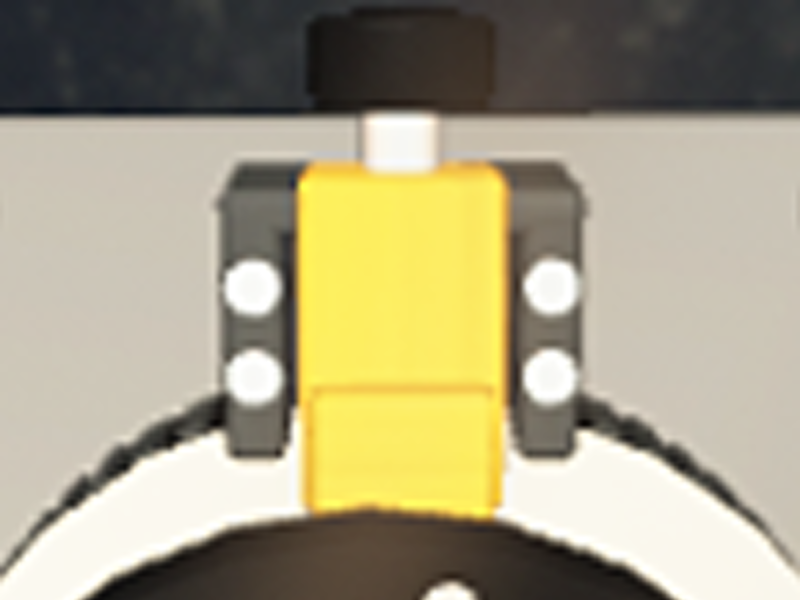

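```bash
python3 - <<'E'
from h import *
W=cam('wrist')
for p in [(.5251,-.1435,.01),(.5155,-.2457,.01),(.5203,-.195,.01)]:
    q=proj('',p,W);print((q-[210,110])*400/220)
i=cv2.imread('pics/e.png');cv2.imwrite('pics/e3.png',cv2.resize(i[55:115,290:345],(733,600*4//3),interpolation=cv2.INTER_CUBIC)[:600])
E
```

```text
[63.34879248 30.7090213 ]
[334.14775846  30.80677386]
[199.78765682  30.65711571]
```

View pics/e3.png

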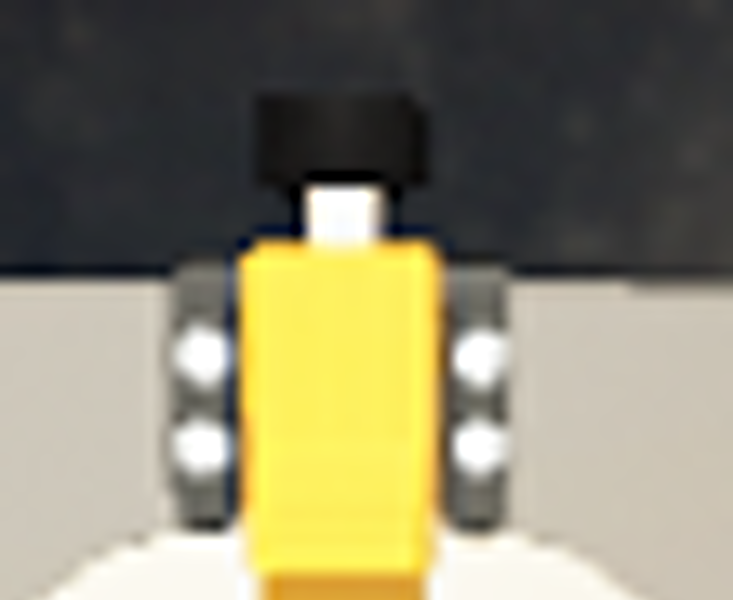

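The lens is about 5–6 mm off-axis toward the sprung jaw, resting on the jaw top with the fixed side low. I'll lower a touch, then slide in under the fixed noses.

Call:
{"fn": "step_arm", "kwargs": {
  "steps": [
    [[0.04,0,0],0],
    [[0,0,0],0]
  ]
}}

```text
time_s: 15.55
tcp_pos: [0.4534, -0.188, 0.0882]
eef_rot: [142.8, 90.0, -42.6]
contact_force: [-1.2, 0.1, 1.3]
gripper_width: 0.0437
```

Call:
{"fn": "step_arm", "kwargs": {
  "steps": [
    [[0.02,0,0.05],0],
    [[0.02,0,0.05],0],
    [[0,0,0],0]
  ]
}}

```text
time_s: 15.8
tcp_pos: [0.4512, -0.1878, 0.0874]
eef_rot: [166.8, 90.0, -18.6]
contact_force: [-1.6, 1.1, 2.4]
gripper_width: 0.0437
```

Call:
{"fn": "step_arm", "kwargs": {
  "steps": [
    [[0.02,0,0.05],0],
    [[0.02,0,0.05],0],
    [[0,0,0],0]
  ]
}}

```text
time_s: 16.05
tcp_pos: [0.449, -0.1875, 0.0862]
eef_rot: [-3.5, 90.0, 171.1]
contact_force: [0.2, 0.3, 1.3]
gripper_width: 0.044
```

```bash
python3 -c "
from h import *
go([.463,-.190,.12],84.7)
i=capture('scene');a=cv2.resize(i[200:260,345:405],(400,400),interpolation=cv2.INTER_CUBIC)
b=cv2.resize(capture('wrist')[110:330,210:430],(400,400),interpolation=cv2.INTER_CUBIC)
cv2.imwrite('pics/o.png',np.hstack([a,b]))"
```

```text
tcp [ 0.449  -0.1875  0.0862] tooly az -95.35 F [0.2  0.26 1.26] w 0.0440 t 16.05
units xyz [-1.69  0.06 -0.71]
turn about tool x units -0.01 ( 0.05277641734375038 deg ccw)
[[-0.    -0.093 -0.996]
 [ 0.    -0.996  0.093]
 [-1.    -0.     0.   ]]
```

View pics/o.png

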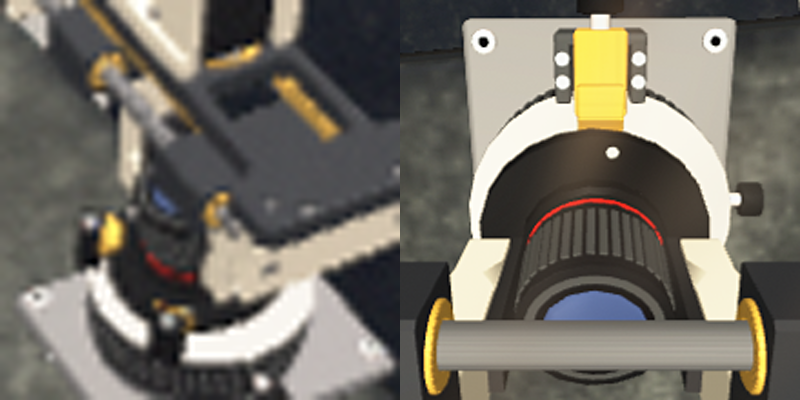

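Call:
{"fn": "step_arm", "kwargs": {
  "steps": [
    [[0,0,0.05],0],
    [[0,0,0.05],0],
    [[0,0,0],0]
  ]
}}

```text
time_s: 16.4
tcp_pos: [0.4475, -0.1874, 0.0864]
eef_rot: [176.5, 90.0, -8.9]
contact_force: [1.0, -2.3, -1.7]
gripper_width: 0.0441
```

Call:
{"fn": "step_arm", "kwargs": {
  "steps": [
    [[0,0,0.05],0],
    [[0,0,0],0],
    [[0,0,0],0]
  ]
}}

```text
time_s: 16.65
tcp_pos: [0.4465, -0.1873, 0.0865]
eef_rot: [167.6, 90.0, -17.7]
contact_force: [1.6, -1.0, -0.6]
gripper_width: 0.0437
```

```bash
python3 -c "
from h import *
go([.463,-.190,.12],84.7)
i=capture('scene');a=cv2.resize(i[200:260,345:405],(400,400),interpolation=cv2.INTER_CUBIC)
b=cv2.resize(capture('wrist')[110:330,210:430],(400,400),interpolation=cv2.INTER_CUBIC)
cv2.imwrite('pics/p.png',np.hstack([a,b]))"
```

```text
tcp [ 0.4465 -0.1873  0.0865] tooly az -95.34 F [ 1.62 -0.96 -0.57] w 0.0437 t 16.65
units xyz [-1.67  0.06 -0.83]
turn about tool x units -0.01 ( 0.041753746444612716 deg ccw)
[[ 0.001 -0.093 -0.996]
 [-0.    -0.996  0.093]
 [-1.     0.    -0.001]]
```

View pics/p.png

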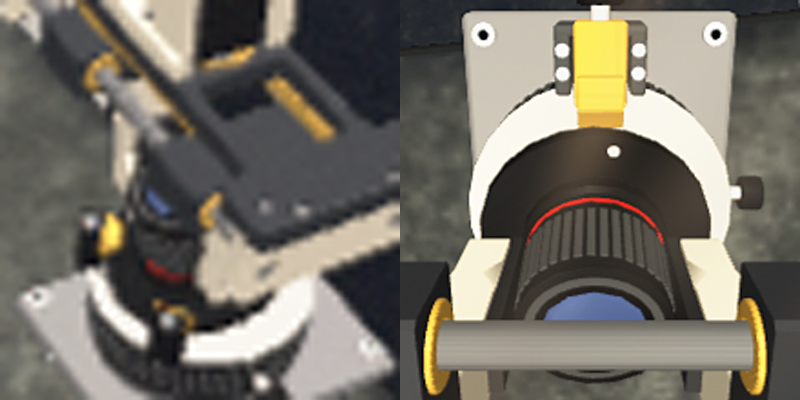

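The axial force has started to rise (+1.6 N) with the lens axis about on the mount's axis, so the rim is under the noses. The small y force says I'm about 0.5–1 mm off to the left. I'll ease that and release.

Call:
{"fn": "step_arm", "kwargs": {
  "steps": [
    [[0,0.03,0],0],
    [[0,0,0.02],0],
    [[0,0,0],0],
    [[0,0,0],0]
  ],
  "grip_force": 3
}}

```text
time_s: 17.08
tcp_pos: [0.4459, -0.1879, 0.0864]
eef_rot: [129.5, 90.0, -55.8]
contact_force: [1.6, -1.9, -0.5]
gripper_width: 0.0441
```

Call:
{"fn": "step_arm", "kwargs": {
  "steps": [
    [[0,0,0],0],
    [[0,0,0],0],
    [[0,0,0],0],
    [[0,0,0],0],
    [[0,0,0],0],
    [[0,0,0],0]
  ],
  "fingers": 0.3
}}

```text
time_s: 17.58
tcp_pos: [0.4457, -0.1877, 0.0863]
eef_rot: [-8.7, 90.0, 166.0]
contact_force: [0.9, 1.2, -0.7]
gripper_width: 0.0614
```

```bash
python3 -c "
from h import *
go([.463,-.190,.12],84.7)
i=capture('scene');a=cv2.resize(i[200:260,345:405],(400,400),interpolation=cv2.INTER_CUBIC)
b=cv2.resize(capture('wrist')[110:330,210:430],(400,400),interpolation=cv2.INTER_CUBIC)
cv2.imwrite('pics/q.png',np.hstack([a,b]))"
```

```text
tcp [ 0.4457 -0.1877  0.0863] tooly az -95.35 F [ 0.86  1.21 -0.7 ] w 0.0614 t 17.58
units xyz [-1.69  0.03 -0.87]
turn about tool x units -0.01 ( 0.0454823293574691 deg ccw)
[[-0.    -0.093 -0.996]
 [ 0.    -0.996  0.093]
 [-1.    -0.     0.   ]]
```

View pics/q.png

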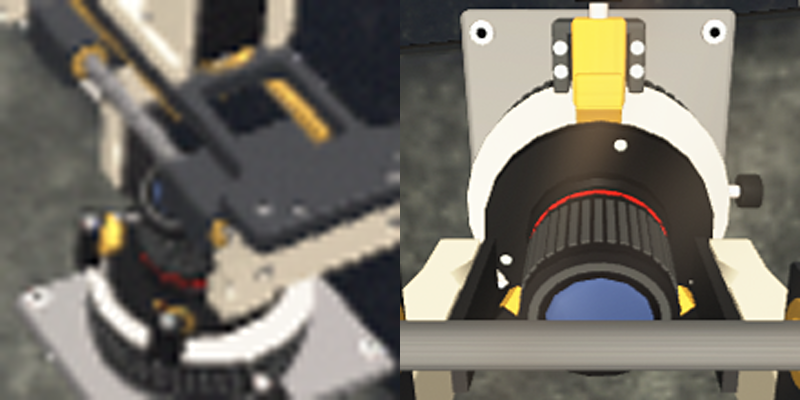

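Released: the lens stays tilted, and both fixed noses are visible at the crop's lower corners, symmetric about the barrel. Rising for an inspection from above.

Call:
{"fn": "step_arm", "kwargs": {
  "steps": [
    [[-0.3,0,0],0],
    [[-0.7,0,0],0],
    [[-1,0,0],0],
    [[-1,0,0],0],
    [[-1,0,0],0],
    [[-0.5,0,0.5],0],
    [[0,0,0.7],0],
    [[0,0,0.7],0],
    [[0,0,0.1],0],
    [[0,0,0],0]
  ],
  "fingers": 0.3
}}

```text
time_s: 18.52
tcp_pos: [0.4056, -0.1841, 0.177]
eef_rot: [-175.1, 89.9, -0.4]
contact_force: [-0.4, -0.4, -0.6]
gripper_width: 0.0611
```

```bash
python3 -c "
from h import *
go([.463,-.190,.12],84.7)
m=camera_model('wrist');np.save('m3.npy',m,allow_pickle=True)
a=capture('wrist');cv2.imwrite('pics/r0.png',a);cv2.imwrite('pics/r.png',cv2.resize(a[80:260,220:420],(667,600),interpolation=cv2.INTER_CUBIC))
i=capture('scene');cv2.imwrite('pics/r1.png',cv2.resize(i[200:260,345:405],(600,600),interpolation=cv2.INTER_CUBIC))"
```

```text
tcp [ 0.4056 -0.1841  0.177 ] tooly az -95.34 F [-0.4  -0.43 -0.57] w 0.0611 t 18.52
units xyz [ 2.86  0.03 -2.88]
turn about tool x units -0.01 ( 0.04149584408838791 deg ccw)
[[ 0.001 -0.093 -0.996]
 [-0.    -0.996  0.093]
 [-1.    -0.    -0.001]]
```

View pics/r.png

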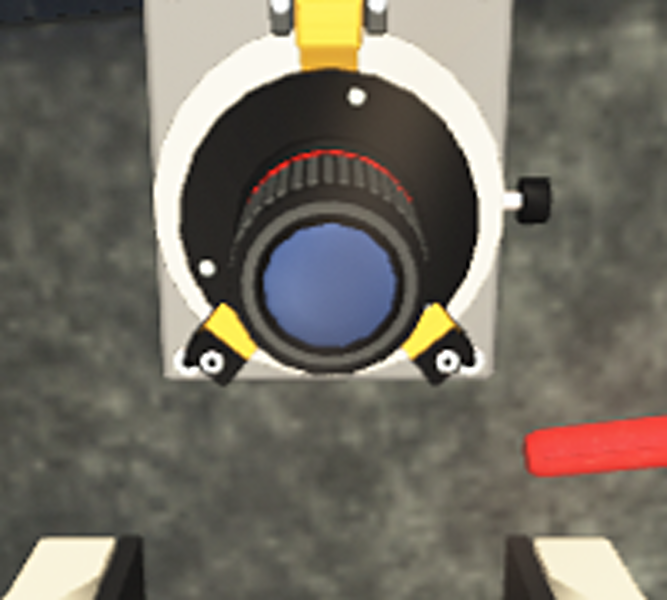

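View pics/r1.png

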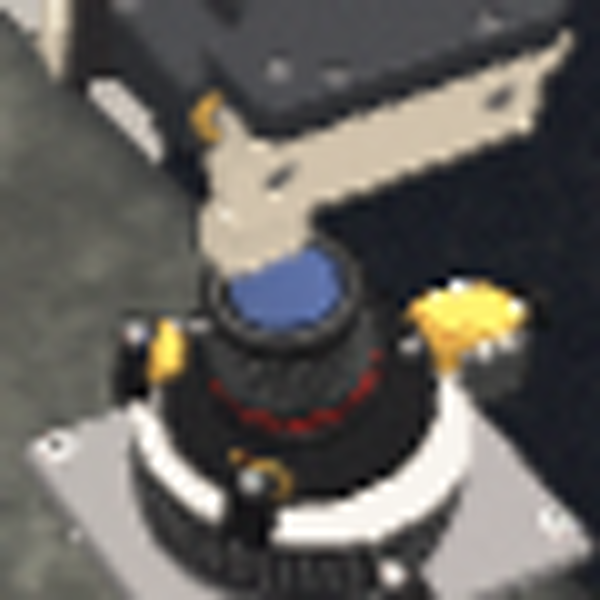

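The flange is tucked under both fixed noses, symmetric about the axis, with its raised side resting on the sprung jaw. Next I'll work out where to press: the fingers straddle the barrel, with tips on the flange toward the sprung jaw.

```bash
python3 - <<'E'
from h import *
m=np.load('m3.npy',allow_pickle=True).item(); W=(m["intrinsics"],cv2.Rodrigues(m["rvec"])[0],np.array(m["tvec"]).ravel())
s=get_state(); R=Rt(s)
print(proj('',s['tcp_pos'],W))
px=lambda u,v:(220+u/3.335-.4,80+v/3.335-.4)
tips=[back('',px(u,545),s['tcp_pos'][2]-.019,W) for u in (143,505)];print("tips",tips,"mid rel y(tool)",(np.mean(tips,0)-s['tcp_pos'])@R[:,1])
for n,p,z in [("glass",px(330,285),.094),("flangeL",px(180,205),.056),("flangeR",px(478,205),.056),("jawscrewL",px(211,362),.062),("jawR",px(447,362),.062)]:
    q=back('',p,z,W);print(n,q,"tool y off",((q-s['tcp_pos'])@R[:,1]).round(4))
go([.453+.016*.9957,-.1885-.016*.092,.10],84.7)
E
```

```text
[319.23289758 271.79738548]
tips [array([ 0.41663954, -0.15297276,  0.15778793]), array([ 0.41094198, -0.21406639,  0.15778793])] mid rel y(tool) -0.0012935985863962854
glass [ 0.44537514 -0.18775086  0.094     ] tool y off -0.0
flangeL [ 0.46146034 -0.15169867  0.056     ] tool y off -0.0374
flangeR [ 0.45451666 -0.22597517  0.056     ] tool y off 0.0372
jawscrewL [ 0.42187074 -0.15509292  0.062     ] tool y off -0.0304
jawR [ 0.41624209 -0.2153656   0.062     ] tool y off 0.0302
tcp [ 0.4066 -0.1841  0.1768] tooly az -95.33 F [ 1.04 -0.4  -0.19] w 0.0612 t 18.62
units xyz [ 3.84 -0.   -3.13]
turn about tool x units -0.01 ( 0.033015416092894156 deg ccw)
[[ 0.001 -0.093 -0.996]
 [-0.    -0.996  0.093]
 [-1.     0.    -0.001]]
```

Call:
{"fn": "step_arm", "kwargs": {
  "steps": [
    [[0.2,0.06,-0.5],0],
    [[0.3,0,-0.7],0],
    [[0.4,0,-0.8],0],
    [[0.4,0,-0.7],0],
    [[0.3,0,-0.4],0],
    [[0.2,0,-0.05],0],
    [[0.1,0,0],0],
    [[0,0,0],0],
    [[0,0,0],0]
  ],
  "fingers": 0.44
}}

```text
time_s: 19.37
tcp_pos: [0.4681, -0.1911, 0.1384]
eef_rot: [9.2, 90.0, -176.2]
contact_force: [-1.6, -0.2, 0.7]
gripper_width: 0.0492
```

```bash
python3 -c "
from h import *
go([.453+.016*.9957,-.1885-.016*.092-.0012,.09],84.7)
a=capture('wrist');cv2.imwrite('pics/s.png',cv2.resize(a[110:350,190:450],(650,600),interpolation=cv2.INTER_CUBIC))
i=capture('scene');cv2.imwrite('pics/s1.png',cv2.resize(i[190:260,340:410],(600,600),interpolation=cv2.INTER_CUBIC))"
```

```text
tcp [ 0.4681 -0.1911  0.1384] tooly az -95.35 F [-1.6  -0.16  0.73] w 0.0492 t 19.37
units xyz [ 2.42 -0.   -0.04]
turn about tool x units -0.01 ( 0.04723478710963036 deg ccw)
[[-0.    -0.093 -0.996]
 [-0.    -0.996  0.093]
 [-1.     0.     0.   ]]
```

View pics/s.png

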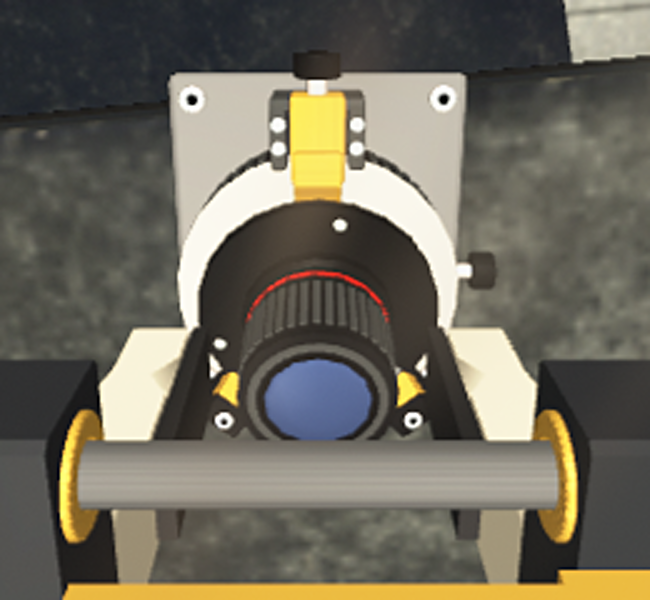

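View pics/s1.png

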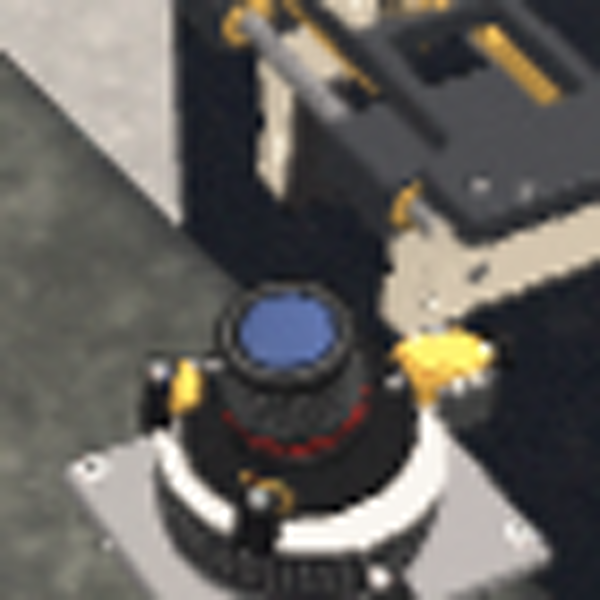

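The fingers are symmetric about the barrel. Descending to just above the flange, then feeling.

Call:
{"fn": "step_arm", "kwargs": {
  "steps": [
    [[0.5,0,0],0],
    [[0.7,0,0],0],
    [[0.7,0,0],0],
    [[0.4,0,0],0],
    [[0.1,0,0],0],
    [[0,0,0],0]
  ]
}}

```text
time_s: 19.97
tcp_pos: [0.4682, -0.1912, 0.0899]
eef_rot: [7.5, 89.9, -177.9]
contact_force: [0.3, -0.5, -0.2]
gripper_width: 0.0489
```

Call:
{"fn": "step_arm", "kwargs": {
  "steps": [
    [[0.05,0,0],0],
    [[0.05,0,0],0],
    [[0.05,0,0],0],
    [[0,0,0],0]
  ]
}}

```text
time_s: 20.3
tcp_pos: [0.4688, -0.1911, 0.0876]
eef_rot: [-173.1, 90.0, 1.5]
contact_force: [0.3, -0.0, 0.3]
gripper_width: 0.049
```

Call:
{"fn": "step_arm", "kwargs": {
  "steps": [
    [[0.05,0,0],0],
    [[0.05,0,0],0],
    [[0,0,0],0]
  ]
}}

```text
time_s: 20.55
tcp_pos: [0.4686, -0.1911, 0.0853]
eef_rot: [-55.8, 90.0, 118.9]
contact_force: [-0.2, 0.6, -0.1]
gripper_width: 0.0488
```

Call:
{"fn": "step_arm", "kwargs": {
  "steps": [
    [[0.05,0,0],0],
    [[0.05,0,0],0],
    [[0,0,0],0]
  ]
}}

```text
time_s: 20.8
tcp_pos: [0.4685, -0.1911, 0.0831]
eef_rot: [0.7, 90.0, 175.4]
contact_force: [0.1, -0.3, 0.5]
gripper_width: 0.0494
```

Call:
{"fn": "step_arm", "kwargs": {
  "steps": [
    [[0.04,0,0],0],
    [[0,0,0],0]
  ]
}}

```text
time_s: 20.97
tcp_pos: [0.4686, -0.1911, 0.0824]
eef_rot: [-9.0, 90.0, 165.7]
contact_force: [-0.3, -0.4, 0.1]
gripper_width: 0.0495
```

Call:
{"fn": "step_arm", "kwargs": {
  "steps": [
    [[0.04,0,0],0],
    [[0,0,0],0]
  ]
}}

```text
time_s: 21.13
tcp_pos: [0.4686, -0.1911, 0.0816]
eef_rot: [-2.6, 90.0, 172.1]
contact_force: [-0.7, 0.6, -0.3]
gripper_width: 0.0491
```

Call:
{"fn": "step_arm", "kwargs": {
  "steps": [
    [[0.04,0,0],0],
    [[0,0,0],0]
  ]
}}

```text
time_s: 21.3
tcp_pos: [0.4687, -0.1912, 0.0809]
eef_rot: [144.2, 90.0, -41.2]
contact_force: [-0.5, 0.5, 0.3]
gripper_width: 0.049
```

Call:
{"fn": "step_arm", "kwargs": {
  "steps": [
    [[0.03,0,0],0],
    [[0,0,0],0]
  ]
}}

```text
time_s: 21.47
tcp_pos: [0.4686, -0.1912, 0.0804]
eef_rot: [69.6, 90.0, -115.8]
contact_force: [0.3, 0.2, 2.0]
gripper_width: 0.0493
```

```bash
python3 -c "
from h import *
go([.463,-.190,.12],84.7)
i=capture('scene');a=cv2.resize(i[200:260,345:405],(400,400),interpolation=cv2.INTER_CUBIC)
b=cv2.resize(capture('wrist')[110:330,210:430],(400,400),interpolation=cv2.INTER_CUBIC)
cv2.imwrite('pics/t.png',np.hstack([a,b]))"
```

```text
tcp [ 0.4686 -0.1912  0.0804] tooly az -95.34 F [0.33 0.24 2.04] w 0.0493 t 21.47
units xyz [-1.98 -0.03  0.29]
turn about tool x units -0.01 ( 0.04399436906533083 deg ccw)
[[-0.    -0.093 -0.996]
 [-0.    -0.996  0.093]
 [-1.     0.     0.   ]]
```

View pics/t.png

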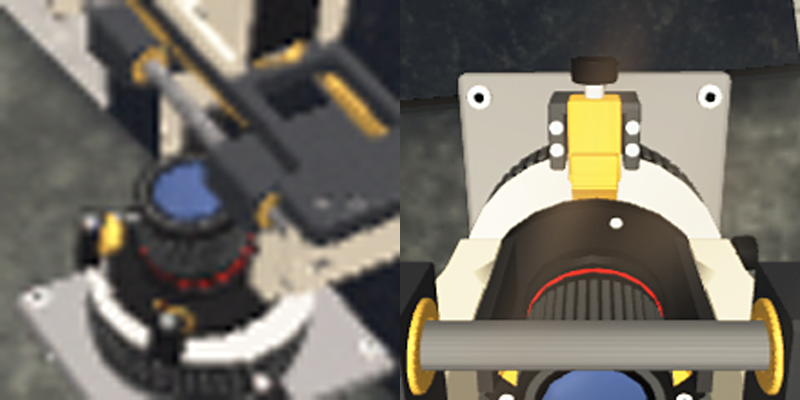

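Contact is at TCP z of about 0.0805, as predicted (0.081). Now pressing gently in 0.5–0.8 mm steps.

Call:
{"fn": "step_arm", "kwargs": {
  "steps": [
    [[0.04,0,0],0],
    [[0,0,0],0]
  ]
}}

```text
time_s: 21.73
tcp_pos: [0.4687, -0.1912, 0.0796]
eef_rot: [156.2, 90.0, -29.1]
contact_force: [-0.7, -0.3, 2.7]
gripper_width: 0.0491
```

Call:
{"fn": "step_arm", "kwargs": {
  "steps": [
    [[0.03,0,0],0],
    [[0,0,0],0]
  ]
}}

```text
time_s: 21.9
tcp_pos: [0.4688, -0.1912, 0.079]
eef_rot: [168.4, 90.0, -16.9]
contact_force: [-0.2, -0.1, 2.6]
gripper_width: 0.0491
```

Call:
{"fn": "step_arm", "kwargs": {
  "steps": [
    [[0.03,0,0],0],
    [[0,0,0],0]
  ]
}}

```text
time_s: 22.07
tcp_pos: [0.4685, -0.191, 0.078]
eef_rot: [-31.9, 90.0, 142.8]
contact_force: [-0.3, 0.2, 0.1]
gripper_width: 0.0491
```

Call:
{"fn": "step_arm", "kwargs": {
  "steps": [
    [[0.03,0,0],0],
    [[0,0,0],0]
  ]
}}

```text
time_s: 22.23
tcp_pos: [0.4685, -0.1911, 0.0775]
eef_rot: [-10.9, 90.0, 163.8]
contact_force: [0.7, -0.6, 1.0]
gripper_width: 0.0488
```

Call:
{"fn": "step_arm", "kwargs": {
  "steps": [
    [[0.03,0,0],0],
    [[0,0,0],0]
  ]
}}

```text
time_s: 22.4
tcp_pos: [0.4686, -0.1911, 0.077]
eef_rot: [-3.5, 90.0, 171.1]
contact_force: [0.2, 0.5, 0.0]
gripper_width: 0.0494
```

Call:
{"fn": "step_arm", "kwargs": {
  "steps": [
    [[0.03,0,0],0],
    [[0,0,0],0]
  ]
}}

```text
time_s: 22.57
tcp_pos: [0.4686, -0.1911, 0.0765]
eef_rot: [-4.9, 90.0, 169.8]
contact_force: [-0.6, -0.4, 0.1]
gripper_width: 0.0493
```

Call:
{"fn": "step_arm", "kwargs": {
  "steps": [
    [[0.03,0,0],0],
    [[0,0,0],0]
  ]
}}

```text
time_s: 22.73
tcp_pos: [0.4686, -0.1911, 0.0759]
eef_rot: [0.2, 90.0, 174.8]
contact_force: [0.5, -0.3, 0.0]
gripper_width: 0.0493
```

Call:
{"fn": "step_arm", "kwargs": {
  "steps": [
    [[0.03,0,0],0],
    [[0,0,0],0]
  ]
}}

```text
time_s: 22.9
tcp_pos: [0.4686, -0.1911, 0.0753]
eef_rot: [-4.6, 90.0, 170.1]
contact_force: [0.8, 0.8, 0.2]
gripper_width: 0.0495
```

```bash
python3 -c "
from h import *
go([.463,-.190,.12],84.7)
i=capture('scene');a=cv2.resize(i[200:260,345:405],(400,400),interpolation=cv2.INTER_CUBIC)
b=cv2.resize(capture('wrist')[110:330,210:430],(400,400),interpolation=cv2.INTER_CUBIC)
cv2.imwrite('pics/u.png',np.hstack([a,b]))"
```

```text
tcp [ 0.4686 -0.1911  0.0753] tooly az -95.35 F [0.78 0.85 0.18] w 0.0495 t 22.90
units xyz [-2.24 -0.03  0.28]
turn about tool x units -0.01 ( 0.04879346153632014 deg ccw)
[[-0.    -0.093 -0.996]
 [ 0.    -0.996  0.093]
 [-1.    -0.     0.   ]]
```

View pics/u.png

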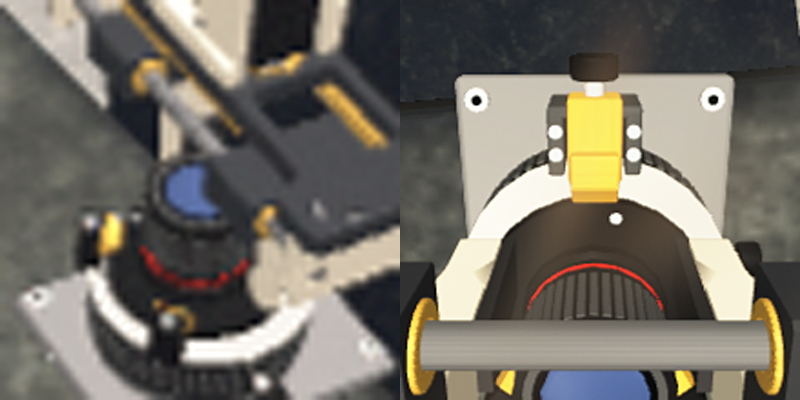

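The force vanished after the step through z of about 0.0785, and the sprung nose now overlaps the flange edge, so it appears to have snapped. Retracting to inspect.

Call:
{"fn": "step_arm", "kwargs": {
  "steps": [
    [[-0.3,0,0],0],
    [[-0.7,0,0],0],
    [[-1,0,0],0],
    [[-1,0,0],0],
    [[-1,0,0],0],
    [[-1,0,0.5],0],
    [[-0.5,0,0.8],0],
    [[0,0,0.8],0],
    [[0,0,0.8],0],
    [[0,0,0.2],0],
    [[0,0,0],0]
  ],
  "fingers": 0.3
}}

```text
time_s: 23.92
tcp_pos: [0.4061, -0.1853, 0.1861]
eef_rot: [-169.7, 89.9, 4.9]
contact_force: [-0.4, -0.1, 0.6]
gripper_width: 0.0612
```

```bash
python3 -c "
from h import *
go([.463,-.190,.12],84.7)
m=camera_model('wrist');np.save('m4.npy',m,allow_pickle=True)
a=capture('wrist');cv2.imwrite('pics/v0.png',a);cv2.imwrite('pics/v.png',cv2.resize(a[80:260,220:420],(667,600),interpolation=cv2.INTER_CUBIC))
i=capture('scene');cv2.imwrite('pics/v1.png',cv2.resize(i[200:260,345:405],(600,600),interpolation=cv2.INTER_CUBIC))"
```

```text
tcp [ 0.4061 -0.1853  0.1861] tooly az -95.35 F [-0.36 -0.13  0.56] w 0.0612 t 23.92
units xyz [ 3.31 -0.03 -2.85]
turn about tool x units -0.01 ( 0.04721400381595231 deg ccw)
[[ 0.001 -0.093 -0.996]
 [ 0.    -0.996  0.093]
 [-1.    -0.    -0.001]]
```

View pics/v.png

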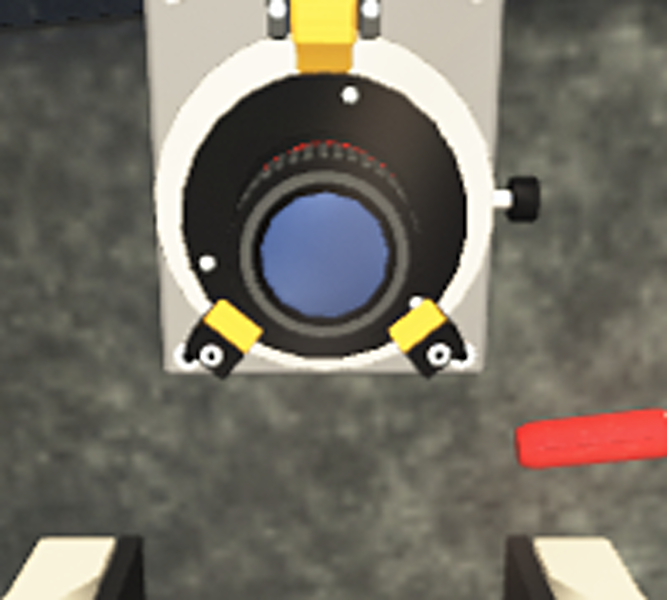

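View pics/v1.png

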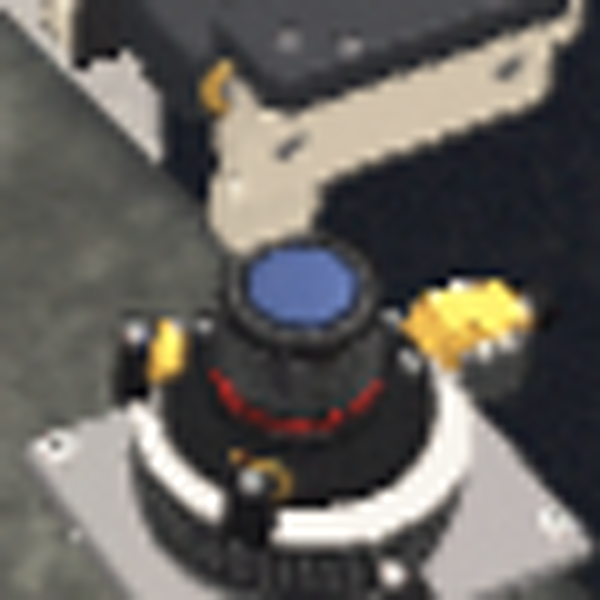

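It looks snapped and level. I'll check the tilt and position numerically.

```bash
python3 - <<'E'
from h import *
from scipy.optimize import least_squares
m=np.load('m4.npy',allow_pickle=True).item(); W=(m["intrinsics"],cv2.Rodrigues(m["rvec"])[0],np.array(m["tvec"]).ravel())
px=lambda u,v:(220+u/3.335-.4,80+v/3.335-.4)
F=back('',px(325,215),.052,W);G=back('',px(325,255),.092,W)
print("flange",F,"glass",G,"tilt deg",np.degrees((G-F)[:2]/.04))
print("fl width",np.linalg.norm(back('',px(182,215),.052,W)-back('',px(468,215),.052,W)))
# mount from jaw screws (mid) and sprung jaw
L=back('',px(211,354),.062,W);Rr=back('',px(438,354),.062,W);print("jaw mid",(L+Rr)/2,L,Rr)
a=np.radians(-5.3)
for r in(42,44):print("axis est",r,(L+Rr)[:2]/2+ r*np.cos(np.radians(40))/1e3*np.array([np.cos(a),np.sin(a)]))
hl=back('',px(155,205),.042,W);hr=back('',px(494,205),.042,W);print("head centre",(hl+hr)/2,np.linalg.norm(hl-hr))
E
```

```text
flange [ 0.45446772 -0.18870937  0.052     ] glass [ 0.45073593 -0.18835704  0.092     ] tilt deg [-5.34539022  0.50467769]
fl width 0.07541589422191129
jaw mid [ 0.41941213 -0.18530035  0.062     ] [ 0.42220979 -0.15535412  0.062     ] [ 0.41661447 -0.21524658  0.062     ]
axis est 42 [ 0.45144844 -0.18827227]
axis est 44 [ 0.45297398 -0.18841379]
head centre [ 0.45585565 -0.18869786  0.042     ] 0.09238799377230668
```

The image suggests a leftover tilt of up to about 2°: it shows -5.3° raw, but the known-level lens on the pad showed -3° by the same method. I'll settle it by touch. If the lens is level, the flange should be felt at TCP z of about 0.0705.

Call:
{"fn": "step_arm", "kwargs": {
  "steps": [
    [[0,0,-0.6],0],
    [[0.3,0,-0.8],0],
    [[0.4,0,-0.8],0],
    [[0.5,0,-0.6],0],
    [[0.6,0,-0.3],0],
    [[0.6,0,0],0],
    [[0.6,0,0],0],
    [[0.6,0,0],0],
    [[0.6,0,0],0],
    [[0.6,0,0],0],
    [[0.3,0,0],0],
    [[0,0,0],0]
  ],
  "fingers": 0.44
}}

```text
time_s: 25.02
tcp_pos: [0.4686, -0.1912, 0.0815]
eef_rot: [4.2, 89.8, 178.9]
contact_force: [-0.4, 0.2, 0.1]
gripper_width: 0.0491
```

```bash
python3 -c "
from h import *
go([.4686,-.1911,.076],84.7)"
```

```text
tcp [ 0.4686 -0.1912  0.0815] tooly az -95.35 F [-0.44  0.18  0.11] w 0.0491 t 25.02
units xyz [ 0.28 -0.    0.  ]
turn about tool x units -0.01 ( 0.05001080286007209 deg ccw)
[[-0.003 -0.093 -0.996]
 [ 0.    -0.996  0.093]
 [-1.     0.     0.003]]
```

Call:
{"fn": "step_arm", "kwargs": {
  "steps": [
    [[0.1,0,0],0],
    [[0.1,0,0],0],
    [[0.08,0,0],0],
    [[0,0,0],0]
  ]
}}

```text
time_s: 25.35
tcp_pos: [0.4688, -0.1912, 0.0779]
eef_rot: [-174.6, 90.0, 0.0]
contact_force: [-0.2, -0.9, 0.3]
gripper_width: 0.0491
```

Call:
{"fn": "step_arm", "kwargs": {
  "steps": [
    [[0.04,0,0],0],
    [[0,0,0],0],
    [[0,0,0],0]
  ]
}}

```text
time_s: 25.6
tcp_pos: [0.4688, -0.1912, 0.0772]
eef_rot: [-179.2, 90.0, -4.6]
contact_force: [-0.3, -1.0, -0.1]
gripper_width: 0.049
```

Call:
{"fn": "step_arm", "kwargs": {
  "steps": [
    [[0.03,0,0],0],
    [[0,0,0],0],
    [[0,0,0],0]
  ]
}}

```text
time_s: 25.85
tcp_pos: [0.4686, -0.1911, 0.0764]
eef_rot: [178.6, 90.0, -6.7]
contact_force: [-0.1, 1.0, 0.4]
gripper_width: 0.0489
```

Call:
{"fn": "step_arm", "kwargs": {
  "steps": [
    [[0.03,0,0],0],
    [[0,0,0],0],
    [[0,0,0],0]
  ]
}}

```text
time_s: 26.1
tcp_pos: [0.4686, -0.1911, 0.0757]
eef_rot: [1.6, 90.0, 176.3]
contact_force: [0.6, -0.4, -0.5]
gripper_width: 0.0493
```

Call:
{"fn": "step_arm", "kwargs": {
  "steps": [
    [[0.03,0,0],0],
    [[0,0,0],0],
    [[0,0,0],0]
  ]
}}

```text
time_s: 26.35
tcp_pos: [0.4686, -0.1912, 0.0751]
eef_rot: [12.7, 90.0, -172.6]
contact_force: [-1.0, -0.5, -0.4]
gripper_width: 0.0489
```

Call:
{"fn": "step_arm", "kwargs": {
  "steps": [
    [[0.03,0,0],0],
    [[0,0,0],0],
    [[0,0,0],0]
  ]
}}

```text
time_s: 26.6
tcp_pos: [0.4686, -0.1911, 0.0745]
eef_rot: [2.5, 90.0, 177.1]
contact_force: [-0.6, -0.5, -1.1]
gripper_width: 0.0494
```

Call:
{"fn": "step_arm", "kwargs": {
  "steps": [
    [[0.03,0,0],0],
    [[0,0,0],0],
    [[0,0,0],0]
  ]
}}

```text
time_s: 26.85
tcp_pos: [0.4686, -0.1911, 0.0739]
eef_rot: [11.2, 90.0, -174.1]
contact_force: [-0.9, -0.1, -0.6]
gripper_width: 0.0489
```

Call:
{"fn": "step_arm", "kwargs": {
  "steps": [
    [[0.03,0,0],0],
    [[0,0,0],0]
  ]
}}

```text
time_s: 27.02
tcp_pos: [0.4686, -0.1911, 0.0733]
eef_rot: [-15.0, 90.0, 159.7]
contact_force: [-0.9, -0.1, -0.6]
gripper_width: 0.0491
```

Call:
{"fn": "step_arm", "kwargs": {
  "steps": [
    [[0.03,0,0],0],
    [[0,0,0],0]
  ]
}}

```text
time_s: 27.18
tcp_pos: [0.4686, -0.1912, 0.0728]
eef_rot: [77.4, 90.0, -108.0]
contact_force: [0.1, 1.6, 0.6]
gripper_width: 0.0493
```

Call:
{"fn": "step_arm", "kwargs": {
  "steps": [
    [[0.03,0,0],0],
    [[0,0,0],0]
  ]
}}

```text
time_s: 27.35
tcp_pos: [0.4688, -0.1912, 0.0726]
eef_rot: [133.1, 90.0, -52.2]
contact_force: [-1.5, -0.1, 5.7]
gripper_width: 0.0493
```

Call:
{"fn": "step_arm", "kwargs": {
  "steps": [
    [[0.02,0,0],0],
    [[0,0,0],0]
  ]
}}

```text
time_s: 27.52
tcp_pos: [0.4689, -0.1913, 0.0725]
eef_rot: [149.5, 90.0, -35.9]
contact_force: [-2.2, 0.7, 8.5]
gripper_width: 0.049
```

There is firm contact at z = 0.0727: 8.5 N with almost no further travel, so the flange bears on the far seat there. Retracting well clear so the top and scene cameras can check level and centring.

Call:
{"fn": "step_arm", "kwargs": {
  "steps": [
    [[-0.1,0,0],0],
    [[-0.5,0,0],0],
    [[-1,0,0],0],
    [[-1,0,0],0],
    [[-1,0,0],0],
    [[-1,0,0],0],
    [[-1,0,0.5],0],
    [[-1,0,0.8],0],
    [[-0.5,0,0.8],0],
    [[0,0,0.7],0],
    [[0,0,0.3],0],
    [[0,0,0],0],
    [[0,0,0],0]
  ],
  "fingers": 0.2
}}

```text
time_s: 28.6
tcp_pos: [0.4067, -0.1853, 0.2134]
eef_rot: [3.8, 90.0, 178.4]
contact_force: [0.2, -0.1, -0.2]
gripper_width: 0.0699
```

```bash
python3 -c "
from h import *
go([.463,-.190,.12],84.7)
m=camera_model('wrist');np.save('m5.npy',m,allow_pickle=True)
a=capture('wrist');cv2.imwrite('pics/w0.png',a);cv2.imwrite('pics/w.png',cv2.resize(a[80:240,240:400],(600,600),interpolation=cv2.INTER_CUBIC))"
```

```text
tcp [ 0.4067 -0.1853  0.2134] tooly az -95.34 F [ 0.24 -0.14 -0.19] w 0.0699 t 28.60
units xyz [ 4.67 -0.03 -2.83]
turn about tool x units -0.01 ( 0.041124569692158275 deg ccw)
[[-0.    -0.093 -0.996]
 [ 0.    -0.996  0.093]
 [-1.     0.     0.   ]]
```

Call:
{"fn": "step_arm", "kwargs": {
  "steps": [
    [[0,-0.5,0],0],
    [[0,-1,0],0],
    [[0,-1,0],0],
    [[0,-1,0],0],
    [[0,-1,0],0],
    [[0,-1,0],0],
    [[0,-1,0],0],
    [[0,-1,0],0],
    [[0,-1,0],0],
    [[0,-1,0],0],
    [[0,-1,0],0],
    [[0,-1,0],0],
    [[0,-0.5,0],0],
    [[0,0,0],0],
    [[0,0,0],0]
  ]
}}

```text
time_s: 29.9
tcp_pos: [0.4292, 0.0541, 0.2132]
eef_rot: [37.6, 89.9, -147.7]
contact_force: [-1.4, -0.2, 0.8]
gripper_width: 0.0704
```

```bash
python3 -c "
from h import *
a=capture('top');cv2.imwrite('pics/x0.png',a)
i=capture('scene');cv2.imwrite('pics/x1s.png',i)
cv2.imwrite('pics/x.png',np.hstack([cv2.resize(a[158:218,367:427],(400,400),interpolation=cv2.INTER_CUBIC),cv2.resize(i[205:265,345:405],(400,400),interpolation=cv2.INTER_CUBIC)]))
cv2.imwrite('pics/x2.png',a)"
```

```text
(no output)
```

View pics/w.png

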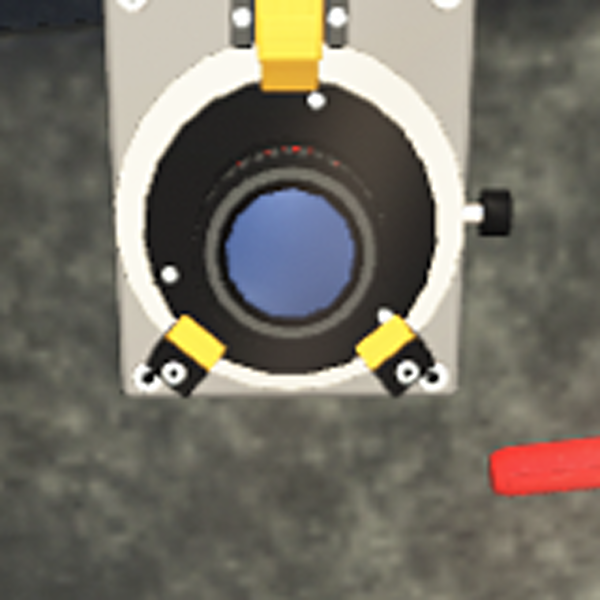

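View pics/x.png

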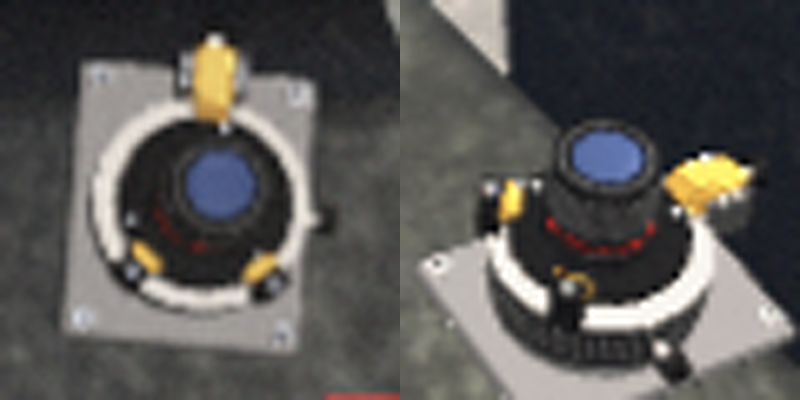

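View pics/x2.png

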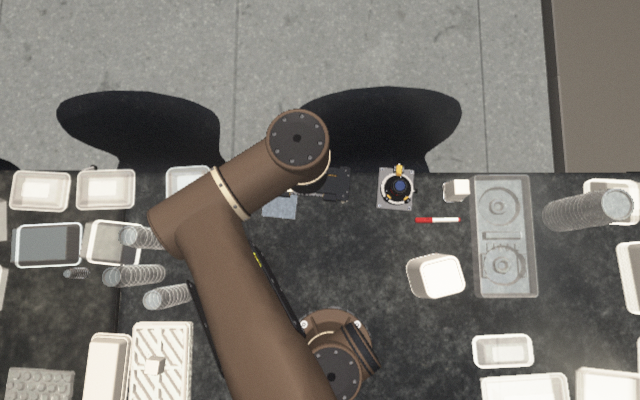

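```bash
python3 - <<'E'
from h import *
def blue(i,x0,x1,y0,y1):
    c=i[y0:y1,x0:x1].astype(int); w=np.clip(c[:,:,0]-c[:,:,2]-20,0,None).astype(float); 
    ys,xs=np.mgrid[y0:y1,x0:x1]; return np.array([(w*xs).sum(),(w*ys).sum()])/w.sum()
m=np.load('m5.npy',allow_pickle=True).item(); W=(m["intrinsics"],cv2.Rodrigues(m["rvec"])[0],np.array(m["tvec"]).ravel())
m2=np.load('m2.npy',allow_pickle=True).item(); W2=(m2["intrinsics"],cv2.Rodrigues(m2["rvec"])[0],np.array(m2["tvec"]).ravel())
T=lambda u,v:(367+u*.15-.4,158+v*.15-.4); w=lambda u,v:(240+u/3.75-.4,80+v/3.75-.4)
zs=.0475
top=cam('top');sc=cam('scene')
def rep(n,cam_,flc,gl,zb):
    F=back('',flc,zb+.006,cam_);G=back('',gl,zb+.046,cam_);print(n,"fl",F[:2].round(4),"gl",G[:2].round(4),"tilt",np.degrees((G-F)[:2]/.04).round(1))
i0=cv2.imread('pics/a_top.png');x0=cv2.imread('pics/x0.png');w0=cv2.imread('pics/w0.png');f0=cv2.imread('pics/f0.png')
s0=cv2.imread('pics/a_scene.png');s1=cv2.imread('pics/x1s.png')
T0=lambda u,v:(250+u*.175-.4,165+v*.175-.4)
rep("top pad",top,T0(186,201),blue(i0,270,292,188,208),.005)
rep("top now",top,T(208,203),blue(x0,390,410,175,195),zs)
rep("wrist pad",W2,(230+328/3.75-.4,60+467/3.75-.4),blue(f0,295,340,175,215),.005)
rep("wrist now",W,w(291,228),blue(w0,290,345,120,175),zs)
# glass via scene/top triangulation
for n,a,b in(("pad",blue(i0,270,292,188,208),blue(s0,296,318,172,190)),("now",blue(x0,390,410,175,195),blue(s1,360,390,218,236))):
    best=min(np.arange(.02,.12,.0005),key=lambda z:np.linalg.norm(back('',a,z,top)-back('',b,z,sc)))
    print(n,"glass",back('',a,best,top).round(4),back('',b,best,sc).round(4))
E
```

```text
top pad fl [0.4236 0.1394] gl [0.4239 0.1401] tilt [0.5 1. ]
top now fl [ 0.4513 -0.1916] gl [ 0.4524 -0.1901] tilt [1.5 2.2]
wrist pad fl [0.4275 0.1414] gl [0.4262 0.1414] tilt [-1.8  0.1]
wrist now fl [ 0.4548 -0.1889] gl [ 0.4551 -0.1876] tilt [0.3 1.9]
pad glass [0.4237 0.14   0.0525] [0.4243 0.1399 0.0525]
now glass [ 0.4522 -0.1899  0.0945] [ 0.4528 -0.19    0.0945]
```

```bash
python3 - <<'E'
from h import *
def L(f):
    m=np.load(f,allow_pickle=True).item(); return (m["intrinsics"],cv2.Rodrigues(m["rvec"])[0],np.array(m["tvec"]).ravel())
a=np.arange(0,360,2)
for n,f,sc_,o in(("v","m4.npy",3.335,(220,80)),("w","m5.npy",3.75,(240,80))):
    W=L(f)
    for th in(0,2,4):
        t=np.radians(th);ca,sa=np.cos(np.radians(-5.3)),np.sin(np.radians(-5.3))
        def P(r,h,az):
            az=np.radians(az);p=np.array([r*np.cos(az)*np.cos(t)-h*np.sin(t),r*np.sin(az),r*np.cos(az)*np.sin(t)+h*np.cos(t)+.03*np.sin(t)])
            return [.4548+ca*p[0]-sa*p[1],-.189+sa*p[0]+ca*p[1],.0475+p[2]]
        fl=np.array([proj('',P(.038,.006,x),W) for x in a]);fl=(fl-o+.4)*sc_
        bt=np.array([proj('',P(.022,.046,x),W) for x in a]);bt=(bt-o+.4)*sc_
        print(n,th,"fl rows",fl[:,1].min().round(),fl[:,1].max().round(),"cols",fl[:,0].min().round(),fl[:,0].max().round()," barrel rows",bt[:,1].min().round(),bt[:,1].max().round(),"cols",bt[:,0].min().round(),bt[:,0].max().round())
E
```

```text
v 0 fl rows 62.0 354.0 cols 181.0 471.0  barrel rows 137.0 333.0 cols 228.0 424.0
v 2 fl rows 63.0 355.0 cols 180.0 472.0  barrel rows 145.0 340.0 cols 228.0 424.0
v 4 fl rows 64.0 355.0 cols 180.0 472.0  barrel rows 154.0 347.0 cols 228.0 424.0
w 0 fl rows 72.0 373.0 cols 143.0 440.0  barrel rows 148.0 347.0 cols 193.0 391.0
w 2 fl rows 73.0 373.0 cols 142.0 441.0  barrel rows 157.0 354.0 cols 193.0 391.0
w 4 fl rows 74.0 373.0 cols 142.0 441.0  barrel rows 165.0 361.0 cols 193.0 391.0
```

Against the model, the earlier view shows about 4° of tilt (partly snapped) and the view after the second press shows about 0°. Glass height and centring agree: glass at 0.093, and the displacement from the pad matches to 0.5 mm. A second feel will settle it: a fully seated flange should now be felt at the same height or lower, and firmly.

Call:
{"fn": "step_arm", "kwargs": {
  "steps": [
    [[0,0.5,0],0],
    [[0,1,-0.2],0],
    [[0,1,-0.2],0],
    [[0,1,-0.3],0],
    [[0,1,-0.3],0],
    [[0,1,-0.3],0],
    [[0,1,-0.3],0],
    [[0,1,-0.3],0],
    [[0,1,-0.3],0],
    [[0,1,-0.3],0],
    [[0,1,-0.3],0],
    [[0,1,-0.3],0],
    [[0,0.5,0],0],
    [[0,0,0],0],
    [[0,0,0],0]
  ],
  "fingers": 0.44
}}

```text
time_s: 31.25
tcp_pos: [0.4678, -0.192, 0.2135]
eef_rot: [-12.7, 90.0, 161.8]
contact_force: [0.8, 0.6, 0.0]
gripper_width: 0.049
```

```bash
python3 -c "
from h import *
go([.4686,-.1911,.076],84.7)"
```

```text
tcp [ 0.4678 -0.192   0.2135] tooly az -95.49 F [0.77 0.57 0.  ] w 0.0490 t 31.25
units xyz [ 6.88 -0.05 -0.04]
turn about tool x units -0.03 ( 0.186685624269046 deg ccw)
[[-0.001 -0.096 -0.995]
 [ 0.    -0.995  0.096]
 [-1.    -0.     0.001]]
```

Call:
{"fn": "step_arm", "kwargs": {
  "steps": [
    [[0.4,-0.04,-0.04],0],
    [[0.8,0,0],0],
    [[1,0,0],0],
    [[1,0,0],0],
    [[1,0,0],0],
    [[1,0,0],0],
    [[0.8,0,0],0],
    [[0.5,0,0],0],
    [[0.2,0,0],0],
    [[0,0,0],0],
    [[0,0,0],0]
  ]
}}

```text
time_s: 32.17
tcp_pos: [0.4699, -0.1902, 0.0802]
eef_rot: [169.5, 90.0, -15.8]
contact_force: [0.2, -0.2, 0.2]
gripper_width: 0.0491
```

Call:
{"fn": "step_arm", "kwargs": {
  "steps": [
    [[0.06,0,0],0],
    [[0.06,0,0],0],
    [[0.03,0,0],0],
    [[0,0,0],0]
  ]
}}

```text
time_s: 32.5
tcp_pos: [0.4696, -0.1905, 0.0771]
eef_rot: [-173.4, 90.0, 1.2]
contact_force: [-0.4, 0.1, 0.4]
gripper_width: 0.0491
```

Call:
{"fn": "step_arm", "kwargs": {
  "steps": [
    [[0.03,0,0],0],
    [[0,0,0],0]
  ]
}}

```text
time_s: 32.67
tcp_pos: [0.4695, -0.1904, 0.0762]
eef_rot: [-173.7, 90.0, 1.0]
contact_force: [0.1, -0.8, 0.3]
gripper_width: 0.0492
```

Call:
{"fn": "step_arm", "kwargs": {
  "steps": [
    [[0.03,0,0],0],
    [[0,0,0],0]
  ]
}}

```text
time_s: 32.83
tcp_pos: [0.4695, -0.1904, 0.0755]
eef_rot: [-3.9, 90.0, 170.8]
contact_force: [0.2, -0.4, -0.0]
gripper_width: 0.0491
```

Call:
{"fn": "step_arm", "kwargs": {
  "steps": [
    [[0.05,0.03,0.04],0],
    [[0.05,0,0],0],
    [[0,0,0],0]
  ]
}}

```text
time_s: 33.08
tcp_pos: [0.4684, -0.191, 0.0733]
eef_rot: [-0.8, 90.0, 173.8]
contact_force: [-0.5, 0.2, 0.2]
gripper_width: 0.0489
```

Call:
{"fn": "step_arm", "kwargs": {
  "steps": [
    [[0.03,0,0],0],
    [[0,0,0],0]
  ]
}}

```text
time_s: 33.25
tcp_pos: [0.4686, -0.191, 0.0728]
eef_rot: [1.5, 90.0, 176.1]
contact_force: [-0.1, 0.4, -0.1]
gripper_width: 0.0489
```

Call:
{"fn": "step_arm", "kwargs": {
  "steps": [
    [[0.03,0,0],0],
    [[0,0,0],0]
  ]
}}

```text
time_s: 33.42
tcp_pos: [0.4688, -0.191, 0.0727]
eef_rot: [135.1, 90.0, -50.3]
contact_force: [-1.0, 1.1, 3.3]
gripper_width: 0.0491
```

Call:
{"fn": "step_arm", "kwargs": {
  "steps": [
    [[0.02,0,0],0],
    [[0,0,0],0]
  ]
}}

```text
time_s: 33.58
tcp_pos: [0.4689, -0.1911, 0.0726]
eef_rot: [152.4, 90.0, -32.9]
contact_force: [-1.9, 0.2, 7.0]
gripper_width: 0.0492
```

Same firm contact at 0.0727, so this is the seat. It also explains the earlier view: the first press stopped at 0.0753, about 3° tilted with the nose still against the rim's side. The second press took it fully home, and in the latest close view the nose overlaps the flange. Retracting for a last check.

Call:
{"fn": "step_arm", "kwargs": {
  "steps": [
    [[-0.1,0,0],0],
    [[-0.5,0,0],0],
    [[-1,0,0],0],
    [[-1,0,0],0],
    [[-1,0,0],0],
    [[-1,0,0],0],
    [[-1,0,0.5],0],
    [[-1,0,0.8],0],
    [[-0.5,0,0.8],0],
    [[0,0,0.7],0],
    [[0,0,0.3],0],
    [[0,0,0],0],
    [[0,0,0],0],
    [[0,0,0],0]
  ],
  "fingers": 0.2
}}

```text
time_s: 34.75
tcp_pos: [0.4072, -0.1852, 0.2134]
eef_rot: [10.3, 89.9, -175.0]
contact_force: [0.5, 0.4, -0.8]
gripper_width: 0.0703
```

```bash
python3 -c "
from h import *
go([.463,-.190,.12],84.7)
a=capture('wrist');cv2.imwrite('pics/y0.png',a);cv2.imwrite('pics/y.png',cv2.resize(a[80:240,240:400],(600,600),interpolation=cv2.INTER_CUBIC))
i=capture('scene');cv2.imwrite('pics/y1.png',cv2.resize(i[175:325,330:490],(640,600),interpolation=cv2.INTER_CUBIC))"
```

```text
tcp [ 0.4072 -0.1852  0.2134] tooly az -95.34 F [ 0.46  0.43 -0.75] w 0.0703 t 34.75
units xyz [ 4.67 -0.02 -2.8 ]
turn about tool x units -0.01 ( 0.040833118258206014 deg ccw)
[[-0.001 -0.093 -0.996]
 [-0.    -0.996  0.093]
 [-1.     0.     0.001]]
```

View pics/y.png

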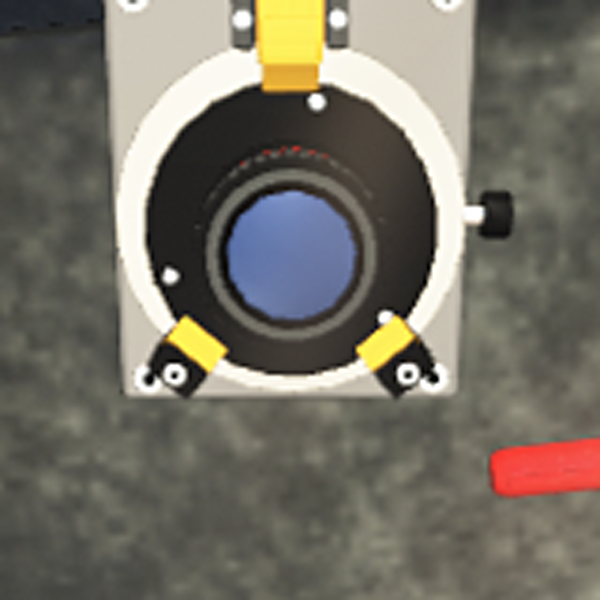

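View pics/y1.png

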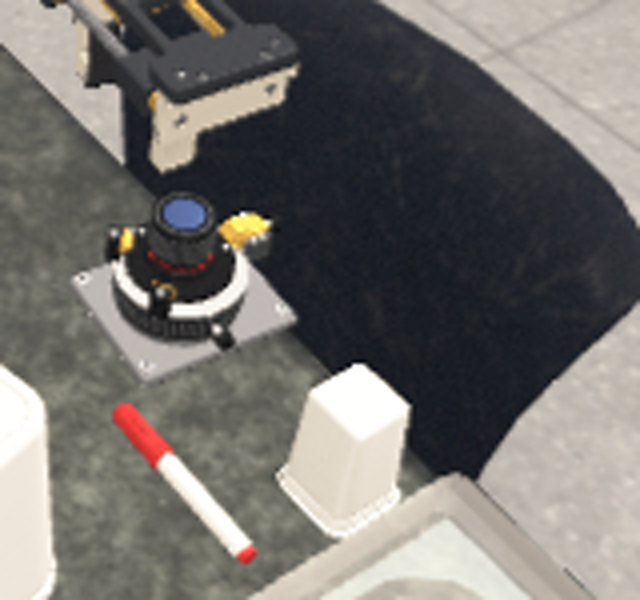

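The view is the same as before the last press: the nose (ending at row 91) overlaps the flange edge (about row 80), and the lens is centred between the fixed noses. The other things look unmoved. Handing in.

```bash
python3 -c "
from h import *
print(get_state()['time_s'],get_state()['contact_force']);print(close_job())"
```

```text
34.85 [-0.02202934  0.84754336  0.32501806]
the job is handed in; nothing more can be done
None
```

I fitted the lens and handed the job in at 34.9 s. By my checks it is seated and held by all three jaws, but the hand-in reports no verdict.

**What I did:** I gripped the lens by the barrel and lowered it so its rim rested on the sprung jaw, which tilted it about 12° in the finger pads. I slid the low edge under the two fixed noses and let go, then pressed the flange down with the fingertips either side of the barrel. The first press stopped too early and left the lens about 3–4° tilted. A second press, at most 8.5 N in the readings, took it fully home.

**Last checks:**
- **Seating:** pressing again met the same firm stop at TCP z = 0.0727, so the seats are about 47.5 mm above the table.
- **Level:** the wrist view puts the tilt at about 0°, and the top view at about 1–1.5°. That second figure is only good to about 1.5°, so it does not by itself prove the 0.03 rad (1.7°) limit.
- **Centring:** the lens moved from pad to mount by the measured distance to within about 0.5 mm.
- **Jaws:** in the last picture all three noses overlap the flange. I could not measure the individual seat and jaw forces.
- **Other things:** the marker and cup looked unmoved in the last scene view, and the punnet in the later top view. The arm hid the blue cap in that top view, so I did not check it again, but nothing passed near it.

**Disagreement:** the first image fit put the seats at about 45–46 mm, 2 mm lower than touch did; I went by touch.

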